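Tip the potatoes into the pot and press its lid on

TASK

Get the potatoes into the steel pot: carry the pail by its bail to the edge of the draining board beside the pot, then take it by its bottom rim and tip it mouth-down over the pot so that its potatoes roll in, and add those drying on the ridges. Stand the empty pail upright back on the ridges of the draining board, and put the lid on the pot, pressing it down until its silicone rim is fully home. Leave the basket, the bowl and the spatula where they are.

Things in the scene. Friction and masses are not known exactly. Their poses are not given: they have to be found in the camera images.
- pail_mid (a point): Centre of a square white plastic pail with a wire bail, 65 mm above its underside; open top, 130 mm tall, 0.34 kg empty. Its z points up to the mouth; the bail's two ears are on its y axis, so it tips over its +x or -x side. It starts on the ridges, ears roughly along world x, with 2 or 3 potatoes inside
- pail_mouth (a point): centre of the pail's mouth, 130 mm above its underside, level with its rim. Walls 4 mm thick, slightly tapered: 116 mm square outside at the bottom, 124 mm at the top (132 mm over the rolled rim)
- pail_foot: the pail's foot rim: a flat square plate 144 x 144 x 9 mm at its very bottom that stands out 14 mm beyond the wall on all four sides; origin at the centre of the underside, axes as the pail's
- bail_grip (a point): middle of the bail's black grip sleeve (round, 16 mm thick, 84 mm long, along the pail's y), 85 mm from the ear axis (along the pail's y, 112 mm above its underside); z points from ear axis to sleeve. The bail swings 1.25 rad either side of upright; its ears are slightly stiff (0.035 N m), so it stays where it is left. It starts leaning up to 0.9 rad
- bail: the wire bail; origin in the middle of the ear axis, z towards the sleeve
- drainer_mid (a point): fixed grey draining board; this point is the middle of its ridges, on their tops: a slab with its top 50 mm above the counter (z = 0), x = 0.385 to 0.93, y = -0.01 to 0.57. A raised edge, 10 mm wide, top at z = 0.063, runs along its -y side (y = -0.01 to 0) and its front (x = 0.385 to 0.395). Ridges along y, 8 mm wide, 3 mm high, 40 mm apart, at x = 0.42 to 0.74, y = 0.012 to 0.54, tops at z = 0.053
- pot_rim (a point): fixed round steel cooking pot on the counter (z = 0) just beyond the draining board's -y edge; this point is the centre of its mouth, level with the rim, 85 mm above the counter. Outside diameter 220 mm, wall 4 mm, inner floor 6 mm above the counter; loop handles stand out 36 mm on its own +x and -x sides
- lid_knob (a point): the pot's glass lid, 228 mm across, 0.4 kg, right way up on the counter at the start; this point is in its round black knob (40 mm across), 52 mm above the lid's underside and 14 mm below the knob's top; 26 mm of knob height can be gripped. z points up. A 190 mm collar under the lid enters the pot's mouth, 212 mm wide
- lid_seal (a joint): how far the lid's grey silicone rim is pushed in, m: 0 at first, 0.008 fully home. Laid on the pot the lid stands 8 mm proud on it (knob point 48 mm above the pot rim); 10 to 15 N straight down on the knob for about a second pushes it home (knob point 40 mm above the pot rim), where it stays
- basket: bystander: black plastic draining basket, 160 x 130 x 100 mm, loose; origin at the centre of the underside
- bowl: bystander: glass mixing bowl, 170 mm across, 80 mm tall, loose; origin at the centre of the underside
- spatula: bystander: orange silicone spatula, 250 mm, lying loose on the back of the draining board
- potato1_mid (a point): centre of a potato, oval, 60 mm long along its own x, 48 mm wide along y, 40 mm thick along z, 85 g, in the pail at the start (may be absent)
- potato2_mid (a point): centre of a potato, oval, 60 mm long along its own x, 48 mm wide along y, 40 mm thick along z, 85 g, in the pail at the start (may be absent)
- potato3_mid (a point): centre of a potato, oval, 60 mm long along its own x, 48 mm wide along y, 40 mm thick along z, 85 g, in the pail at the start (may be absent)
- potato4_mid (a point): centre of a potato, oval, 60 mm long along its own x, 48 mm wide along y, 40 mm thick along z, 85 g, drying on the ridges of the draining board at the start (may be absent)
- potato5_mid (a point): centre of a potato, oval, 60 mm long along its own x, 48 mm wide along y, 40 mm thick along z, 85 g, drying on the ridges of the draining board at the start (may be absent)
- potato6_mid (a point): centre of a potato, oval, 60 mm long along its own x, 48 mm wide along y, 40 mm thick along z, 85 g, drying on the ridges of the draining board at the start (may be absent)
Mind the look-alikes: they are no part of the job. What is shaped like the part that bears lid_knob but purple is not meant. What is shaped like the part that bears potato4_mid but pink is not meant.

How it is judged:
By the outcome, as a careful person would: the job done as asked, in the order asked, and still so for the second after the job is handed in, with the robot touching nothing.
Of potato1, potato2, potato3 only 2 to 3 are there at a start; the rules pass over those that are not, and their reading is None.
Of potato4, potato5, potato6 only 1 to 3 are there at a start; the rules pass over those that are not, and their reading is None.
At some moment in a run one of potato4, potato5, potato6, lid may be knocked a few centimetres aside while the robot is not near it.
It also fails if it takes over 210 s, if anything falls off the work surface, if the arm or the gripper's body presses on something with over 40 N, if the wrist force passes 120 N, or if a joint passes its speed limit or range.

ROBOT

A 6-joint arm with a two-finger parallel gripper is mounted at the origin on the work surface. World frame = base frame: x ahead of the robot, y to its left, z up, the work surface at z = 0. Lengths are in m, angles in rad, forces in N, time in s.
With the tool pointing down it reaches from about 0.3 to 1 m from the base axis. Payload 5.1 kg.
Tool frame: the origin (TCP) lies at the very end of the fingers, on their centre line; the grasp point (between the pads) lies 19 mm behind it; z points along the fingers, y is the line along which they close (so a half turn about z gives the same grasp; the last joint's range is limited). The gripper opens to 95 mm and grips with 3 to 60 N. Pads are 20 mm wide; open, the fingers measure 119 mm over their backs; the gripper's body (75 mm by 180 mm) begins 59 mm behind the grasp point.
Start: joints at [-1.27, 0.124, 1.65, -0, 1.367, -0.083], TCP at [0.243, -0.603, 0.215] pointing down, gripper open.
Joint ranges: [-2.61, 2.61], [-1.02, 2.33], [0.03, 2.71], [-1.35, 4.49], [0.32, 2.68], [-2.91, 2.91]. Speed limits (rad/s): [2.57, 2.57, 3.14, 3.14, 3.14, 3.14].

INTERFACE

Orientations are given as a rotation vector (axis times angle).
In Python, from bench import ctrl, vision gives the robot as it stands. The module is installed in compiled form; this text tells all that it offers.
- The arm moves only by the tool jog_arm, never from a script. Its argument "moves" is a list of rows, each a list of 7 numbers: the shift along the tool's x, y, z in cm, then the turn, a rotation vector about the tool's x, y, z in degrees, then the closure, from 0 (fully open) to 1 (shut). A call has 1 to 10 rows; each row shifts and turns the commanded pose from where the row before left it, along the tool's axes as they then stand; what a row does not reach is not made up. A row lasts 1/12 s, in which the tool goes at most 41.7 mm and 7.16 degrees, less where a joint would pass 70% of its speed; a pose out of reach is approached as far as the arm can. A call is refused whole if a number of a shift passes 4.17 or a number of a turn 7.16, either way. A call with a gripper value outside its range is refused whole. The fingers move at their own pace and stop on an object; "squeeze" is the grip in N (left out, the last holds). Time passes only in rows, so rows that do not move let the fingers close. It gives the time, the measured TCP pose, the force, the opening and the grip force at its end, in the units of the state.
- ctrl.read_state(): the state, without advancing time (a new reading comes with each control period).
- vision.read_camera(name): name is "scene" or "top"; returns a dict with "pixels" (420x560x3 uint8, red, green, blue), "depth" (420x560 float32, m along the optical axis (not along the pixel's ray), 0 where there is no reading), "fx", "fy", "cx", "cy" (pixels), "pose" (4x4, takes a point from camera to world coordinates). Camera axes: x right, y down, z forward; pixel columns grow to the right and rows downward; lengths in m; the calibration is good to about 2 mm. A picture is of the moment at which its call begins.
- ctrl.sign_off(): hands the job in; it is judged then, once.
The state is a dict: "clock": time; "joints": joint angles; "joint_vel": joint speeds; "effort": joint torques, N m; "ee_pos": TCP position; "eef_rot": TCP orientation; "wrist_force": force on the tool from outside, world axes, zero at the start; "ft_torque": the same for the moment, N m; "grip_width": finger opening in m; "grasp_force": force on a finger pad.
Only numpy, scipy, OpenCV 4.12 (cv2) and the standard library are available. Lean on these libraries where they do the work, as an engineer would, in place of code of your own. Each camera call takes 0.05 s, during which the arm holds its last target. There are 200 camera calls.

## Working session

There is one attempt and no reset: what is moved stays moved. The work goes in short steps, Python scripts to look and compute and a tool call to move; the robot and the scene stay as the last step left them, time stands still between calls to the robot, and variables do not carry over. Pictures are saved under pics/ and viewed, at most 14 in all, crops included, and the job is handed in when it is done.

Besides the shell and the picture viewer there is one more tool, called after "Emit:" as a command line: name --pt "numbers of a row" for each row, then --argument value for the rest. jog_arm: Moves the arm, as the interface text tells. Its arguments: {"type":"object","properties":{"moves":{"type":"array"},"squeeze":{"type":"number"}},"required":["moves"]}

```bash
mkdir -p pics; cat > h.py <<'E'
import numpy as np, cv2
from bench import ctrl, vision
from scipy.spatial.transform import Rotation as R
def cam(n):
    c=vision.read_camera(n); d=c['depth']; v,u=np.mgrid[0:420,0:560]
    P=np.stack([(u-c['cx'])/c['fx']*d,(v-c['cy'])/c['fy']*d,d],-1)@c['pose'][:3,:3].T+c['pose'][:3,3]
    P[d==0]=np.nan
    return c,P
def save(c,n): cv2.imwrite('pics/'+n,cv2.cvtColor(c['pixels'],cv2.COLOR_RGB2BGR))
E
python3 - <<'E'
from h import *
for n in('scene','top'):
    c,P=cam(n); save(c,n+'0.png'); print(n,c['fx'],c['pose'].round(3).tolist())
    np.save(n+'P.npy',P); np.save(n+'I.npy',c['pixels'])
s=ctrl.read_state(); print(s)
E
```

```text
scene 445.6376647715348 [[-0.677, 0.49, -0.549, 1.318], [0.736, 0.441, -0.514, 0.761], [-0.009, -0.752, -0.659, 1.141], [0.0, 0.0, 0.0, 1.0]]
top 526.9609386083276 [[-0.022, -0.998, 0.063, 0.41], [-1.0, 0.021, -0.016, 0.023], [0.015, -0.063, -0.998, 1.896], [0.0, 0.0, 0.0, 1.0]]
{'clock': 0.1, 'joints': array([-1.26960773e+00,  1.24449880e-01,  1.65152920e+00, -1.78379929e-05,
        1.36750355e+00, -8.26184124e-02]), 'joint_vel': array([ 0.00075675, -0.00088919, -0.00209689,  0.00046166,  0.00073168,
        0.0010625 ]), 'effort': array([ 2.44752691e-04, -4.18880260e+01, -3.61097574e+01,  7.77034415e-02,
        4.61661816e-02, -7.73440524e-05]), 'ee_pos': array([ 0.24317904, -0.60217095,  0.21350837]), 'eef_rot': array([-3.08207887e+00, -5.98836673e-01,  3.50861135e-04]), 'wrist_force': array([1.0155537 , 0.85945532, 1.22796081]), 'ft_torque': array([ 0.02062659,  0.00833154, -0.00865934]), 'grasp_force': 0.0, 'grip_width': 0.09524982217087301}
```

View pics/scene0.png

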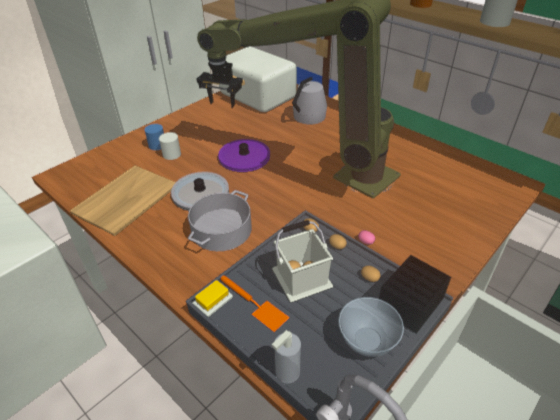

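View pics/top0.png

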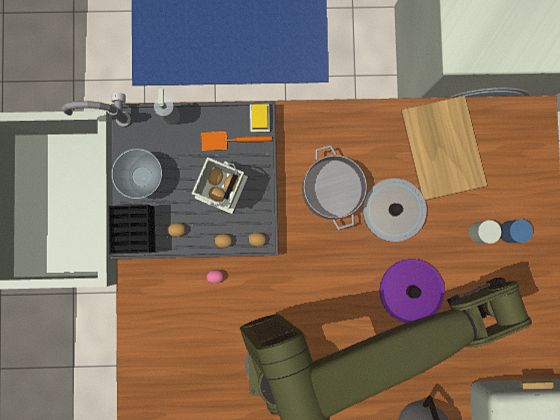

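The scene view shows the pail at (303,265) with its bail leaning over at (296,228). The grey lid is at (200,188), the pot at (220,222), and the purple lid at (244,155).
The top view shows the pail at (220,185) and the pot at (335,187). Brown potatoes lie at (177,230), (222,241) and (257,240).
- **Lid candidates (top):** grey (396,210) or purple (413,290). I choose grey.
- **Potato candidates (top):** the three brown ones or the pink one (215,277). I choose brown.

```bash
python3 - <<'E'
from h import *
T=np.load('topI.npy');S=np.load('sceneI.npy');TP=np.load('topP.npy');SP=np.load('sceneP.npy')
a=cv2.resize(T[135:265,150:450],(800,347),interpolation=cv2.INTER_CUBIC)
b=cv2.resize(S[195:310,240:400],(348,250),interpolation=cv2.INTER_CUBIC)
o=np.zeros((600,800,3),np.uint8);o[:347]=a;o[350:,:348]=b
c=cv2.resize(S[165:255,160:265],(292,250));o[350:,400:692]=c
cv2.imwrite('pics/crop.png',o[:,:,::-1])
for n,I,P in(('top',T,TP),('scene',S,SP)):
    hsv=cv2.cvtColor(I,cv2.COLOR_RGB2HSV)
    m=((hsv[...,0]>8)&(hsv[...,0]<22)&(hsv[...,1]>90)&(P[...,2]>.055)&(P[...,2]<.2)&(P[...,0]>.38)&(P[...,0]<.93)&(P[...,1]>-.01)).astype(np.uint8)
    k,l,st,ce=cv2.connectedComponentsWithStats(m)
    for i in range(1,k):
        if st[i,4]>25:
            Q=P[l==i];print(n,'pot',ce[i].round(),st[i,4],np.nanmean(Q,0).round(3),np.nanmax(Q,0).round(3), np.nanmin(Q,0).round(3),cv2.minAreaRect(Q[:,:2].astype(np.float32)))
    k,l,st,ce=cv2.connectedComponentsWithStats(((I.max(2)<60)&(P[...,2]>.03)&(P[...,2]<.3)&(P[...,0]>.35)).astype(np.uint8))
    for i in range(1,k):
        if st[i,4]>20:
            Q=P[l==i];print(n,'black',ce[i].round(),st[i,4],np.nanmedian(Q,0).round(3),np.nanmax(Q,0).round(3))
    # pail: white-ish, high
    m=(I.min(2)>120)&(P[...,2]>.165)&(P[...,2]<.2)&(P[...,0]>.4)&(P[...,0]<.75)&(P[...,1]>0)&(P[...,1]<.3)
    Q=P[m];print(n,'pail rim',m.sum(),cv2.minAreaRect(Q[:,:2].astype(np.float32)),np.nanmedian(Q[:,2]))
# pot circle from top
P=TP; m=(P[...,2]>.075)&(P[...,2]<.095)&(P[...,1]<-.02)&(P[...,1]>-.35)&(P[...,0]>.38)&(P[...,0]<.8)
Q=P[m];print('pot rim',m.sum(),Q.min(0).round(3),Q.max(0).round(3),cv2.minEnclosingCircle(Q[:,:2].astype(np.float32)))
v,u=np.where(m);print(u.min(),u.max(),v.min(),v.max())
for x in(.42,.5,.6,.7):pass
for (u,v) in[(396,210),(335,187),(340,175),(405,195)]:print(P[v,u].round(3))
E
```

```text
top pot [206. 139.] 29 [0.799 0.234 0.059] [0.814 0.249 0.066] [0.789 0.217 0.055] ((0.8009271621704102, 0.23134656250476837), (0.030215436592698097, 0.024730905890464783), 76.4070816040039)
top pot [253. 139.] 192 [0.795 0.071 0.067] [0.806 0.161 0.081] [0.786 0.006 0.055] ((0.7961859107017517, 0.08338169008493423), (0.154996857047081, 0.0206195916980505), 89.645263671875)
top pot [215. 176.] 181 [0.661 0.201 0.096] [0.688 0.227 0.114] [0.634 0.177 0.075] ((0.6619786620140076, 0.2022266685962677), (0.04560122266411781, 0.05321021378040314), 72.43994140625)
top pot [227. 182.] 69 [0.642 0.16  0.094] [0.666 0.172 0.104] [0.613 0.143 0.083] ((0.6426852345466614, 0.16111664474010468), (0.01838727481663227, 0.056762032210826874), 65.78994750976562)
top pot [216. 194.] 174 [0.601 0.198 0.096] [0.626 0.224 0.112] [0.579 0.171 0.08 ] ((0.602729082107544, 0.1984189748764038), (0.05309445038437843, 0.04387034848332405), 69.19942474365234)
top pot [176. 229.] 195 [0.482 0.338 0.084] [0.505 0.372 0.099] [0.46  0.31  0.055] ((0.4826132655143738, 0.33958205580711365), (0.04541890323162079, 0.0585
[... 2661 characters left out ...]
 274.] 268 [0.689 0.097 0.05 ] [0.717 0.173 0.059]
scene black [414. 292.] 3095 [0.503 0.495 0.135] [0.57  0.554 0.157]
scene black [273. 371.] 1274 [0.916 0.31  0.049] [0.934 0.494 0.064]
scene black [335. 314.] 22 [0.663 0.343 0.051] [0.672 0.353 0.055]
scene black [338. 341.] 635 [0.729 0.4   0.05 ] [0.76  0.492 0.061]
scene pail rim 648 ((0.6296546459197998, 0.18640735745429993), (0.13604764640331268, 0.15275657176971436), 66.21117401123047) 0.18116068530752777
pot rim 311 [ 0.472 -0.321  0.075] [ 0.762 -0.101  0.095] ((0.6167296767234802, -0.2062356173992157), 0.14571164548397064)
303 366 146 229
[ 0.534 -0.425  0.068]
[ 0.626 -0.222  0.003]
[ 0.67  -0.242  0.003]
[ 0.59  -0.469  0.027]
```

View pics/crop.png

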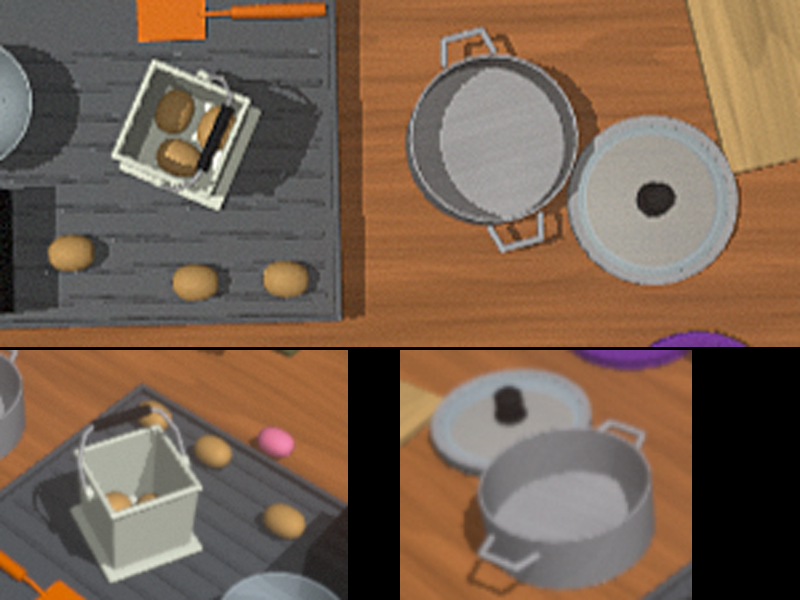

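Confirmed in the crop: three potatoes in the pail at crop (175,110), (178,158) and (215,130), and the sleeve runs (230,110) to (205,165). The three brown potatoes and the grey lid with its black knob are the right ones. I'll raise and yaw the tool first, then move over the sleeve.

Emit:
jog_arm --pt "0 0 -1 0 0 -7 0" --pt "0 0 -1 0 0 -7 0" --pt "0 0 -1 0 0 -7 0" --pt "0 0 -1 0 0 -7 0" --pt "0 0 -1 0 0 -7 0" --pt "0 0 -1 0 0 -7 0" --pt "0 0 -1 0 0 -7 0" --pt "0 0 -1 0 0 -7 0" --pt "0 0 -1 0 0 -7 0" --pt "0 0 -1 0 0 -7 0" --squeeze 40

```text
clock: 0.93
ee_pos: [0.2433, -0.6024, 0.3143]
eef_rot: [-2.175, -2.265, -0.001]
wrist_force: [-0.3, -0.6, -0.1]
grip_width: 0.0949
grasp_force: 0.0
```

Emit:
jog_arm --pt "0 0 0 0 0 -7 0" --pt "0 0 0 0 0 -7 0" --pt "0 0 0 0 0 -7 0" --pt "0 0 0 0 0 -7 0" --pt "0 0 0 0 0 -7 0" --pt "0 0 0 0 0 -7 0" --pt "0 0 0 0 0 -7 0" --pt "0 0 0 0 0 -7 0" --pt "0 0 0 0 0 -7 0" --pt "0 0 0 0 0 0 0"

```text
clock: 1.77
ee_pos: [0.2433, -0.6025, 0.3139]
eef_rot: [-0.677, -3.067, -0.002]
wrist_force: [0.2, -0.5, -0.1]
grip_width: 0.0952
grasp_force: 0.0
```

Emit:
jog_arm --pt "0 4 0 0 0 0 0" --pt "0 4 0 0 0 0 0" --pt "0 4 0 0 0 0 0" --pt "0 4 0 0 0 0 0" --pt "0 4 0 0 0 0 0" --pt "0 4 0 0 0 0 0" --pt "0 4 0 0 0 0 0" --pt "0 4 0 0 0 0 0" --pt "0 4 0 0 0 0 0" --pt "0 4 0 0 0 0 0"

```text
clock: 2.6
ee_pos: [0.4127, -0.2383, 0.3145]
eef_rot: [0.686, 3.065, 0.0]
wrist_force: [0.8, -0.8, 0.1]
grip_width: 0.0952
grasp_force: 0.0
```

Emit:
jog_arm --pt "0 4 0 0 0 0 0" --pt "0 4 0 0 0 0 0" --pt "0 4 0 0 0 0 0" --pt "0 4 0 0 0 0 0" --pt "0 4 0 0 0 0 0" --pt "0 4 0 0 0 0 0" --pt "0 4 0 0 0 0 0" --pt "0 4 0 0 0 0 0" --pt "0 0 0 0 0 0 0" --pt "0 0 0 0 0 0 0"

```text
clock: 3.43
ee_pos: [0.5478, 0.0515, 0.3139]
eef_rot: [-0.678, -3.066, 0.001]
wrist_force: [0.1, -0.0, -0.3]
grip_width: 0.0952
grasp_force: 0.0
```

```bash
cat >> h.py <<'E'
def go(p,yaw=None,tilt=0):
    "tool-frame shift (cm) and turn (deg) to TCP p; yaw=angle of tool y; tilt about tool x"
    s=ctrl.read_state(); Rc=R.from_rotvec(s['eef_rot']); M=Rc.as_matrix()
    print('t',round(s['clock'],1),'tcp',s['ee_pos'].round(4),'w',round(s['grip_width'],4),'x',M[:,0].round(3),'y',M[:,1].round(3),'z',M[:,2].round(3),'F',s['wrist_force'].round(1),'q',s['joints'].round(2))
    out=(100*M.T@(np.array(p)-s['ee_pos'])).round(2)
    if yaw is not None:
        a=np.radians(yaw); T=np.array([[-np.sin(-a-0),0,0]]).T
        y=np.array([np.cos(a),np.sin(a),0]); z=np.array([0,0,-1.]); x=np.cross(y,z)
        Rt=R.from_matrix(np.stack([x,y,z],1))*R.from_rotvec([np.radians(tilt),0,0])
        print('turn',np.degrees((Rc.inv()*Rt).as_rotvec()).round(2),'shift after turn',(100*Rt.as_matrix().T@(np.array(p)-s['ee_pos'])).round(2))
    print('shift',out)
E
python3 - <<'E'
from h import *
P=np.load('topP.npy');I=np.load('topI.npy')
m=(I.max(2)<70)&(P[...,2]>.2)&(P[...,0]>.5)&(P[...,0]<.75)&(P[...,1]>.05)&(P[...,1]<.25)
Q=P[m];print(m.sum(),Q.mean(0),cv2.minAreaRect(Q[:,:2].astype(np.float32)),np.percentile(Q[:,2],[5,50,95]))
go([.612,.147,.32],66)
E
```

```text
116 [0.60863611 0.13942517 0.24013299] ((0.6073126196861267, 0.13989007472991943), (0.014896776527166367, 0.08379518985748291), 65.38591766357422) [0.23324571 0.24012578 0.24625195]
t 3.4 tcp [0.5478 0.0515 0.3139] w 0.0952 x [-0.907  0.422  0.001] y [ 0.422  0.907 -0.001] z [-0.002 -0.    -1.   ] F [ 0.1 -0.  -0.3] q [-0.   -0.14  1.75 -0.    1.54 -1.14]
turn [-0.06 -0.08 -0.96] shift after turn [-1.98 11.34 -0.61]
shift [-1.79 11.37 -0.63]
```

Emit:
jog_arm --pt "-0.8 3.5 0 0 0 -1 0" --pt "-0.8 3.5 0 0 0 0 0" --pt "-0.1 3.5 0 0 0 0 0" --pt "0 0 3 0 0 0 0" --pt "0 0 3 0 0 0 0.3" --pt "0 0 2 0 0 0 0.3" --pt "0 0 1.7 0 0 0 0.3" --pt "0 0 0 0 0 0 0.3" --pt "0 0 0 0 0 0 0.3" --pt "0 0 0 0 0 0 0.3"

```text
clock: 4.27
ee_pos: [0.6071, 0.1375, 0.2193]
eef_rot: [0.656, 3.07, 0.001]
wrist_force: [0.0, -0.1, 1.3]
grip_width: 0.0675
grasp_force: 0.0
```

```bash
python3 - <<'E'
from h import *
for n in('scene','top'):
    c,P=cam(n); 
    a=c['pixels'][150:310,200:420] if n=='scene' else c['pixels'][130:260,150:330]
    a=cv2.resize(a,(400,300),interpolation=cv2.INTER_CUBIC)
    o=a if n=='scene' else np.hstack([o,a])
cv2.imwrite('pics/g1.png',o[:,:,::-1])
go([.6075,.14,.217],66)
E
```

```text
t 4.4 tcp [0.6075 0.1379 0.22  ] w 0.0667 x [-0.913  0.408 -0.003] y [0.408 0.913 0.002] z [ 0.003  0.    -1.   ] F [ 0.2 -0.8  0.1] q [ 0.14  0.06  1.71 -0.    1.37 -1.01]
turn [ 0.1   0.17 -0.08] shift after turn [0.09 0.19 0.3 ]
shift [0.09 0.19 0.3 ]
```

View pics/g1.png

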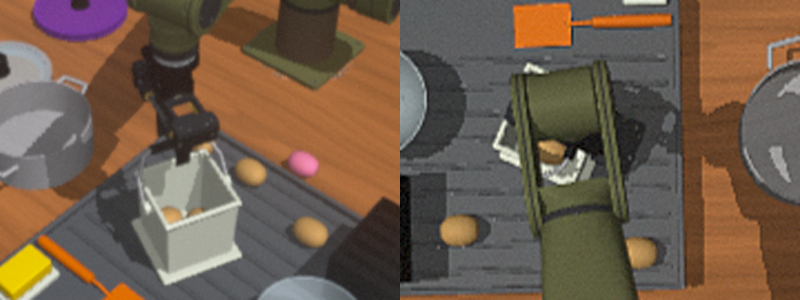

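The fingers straddle the sleeve in the scene crop at about (183,145). Closing and lifting.

Emit:
jog_arm --pt "0 0.2 0 0 0 0 1" --pt "0 0 0 0 0 0 1" --pt "0 0 0 0 0 0 1" --pt "0 0 0 0 0 0 1" --pt "0 0 0 0 0 0 1" --pt "0 0 0 0 0 0 1" --pt "0 0 0 0 0 0 1" --pt "0 0 0 0 0 0 1" --squeeze 40

```text
clock: 5.03
ee_pos: [0.6073, 0.1402, 0.2176]
eef_rot: [-0.653, -3.073, 0.0]
wrist_force: [0.7, -0.4, -0.1]
grip_width: 0.0184
grasp_force: 0.0
```

Emit:
jog_arm --pt "0 0 -1 0 0 0 1" --pt "0 0 -1 0 0 0 1" --pt "0 0 -1 0 0 0 1" --pt "0 0 -1 0 0 0 1" --pt "0 0 -1 0 0 0 1" --pt "0 0 0 0 0 0 1" --pt "0 0 0 0 0 0 1"

```text
clock: 5.62
ee_pos: [0.6079, 0.1403, 0.2691]
eef_rot: [0.653, 3.07, 0.001]
wrist_force: [0.0, -0.2, -7.2]
grip_width: 0.0149
grasp_force: 40.0
```

```bash
cat >> h.py <<'E'
def two(name,sb,tb):
    o=[]
    for n,b in(('scene',sb),('top',tb)):
        c,P=cam(n); a=c['pixels'][b[1]:b[3],b[0]:b[2]]
        o.append(cv2.resize(a,(400,300),interpolation=cv2.INTER_CUBIC))
    cv2.imwrite('pics/'+name,np.hstack(o)[:,:,::-1])
E
python3 - <<'E'
from h import *
two('g2.png',(200,150,420,310),(150,110,360,260))
go([.6,.06,.3],90)
E
```

```text
t 5.7 tcp [0.607  0.1402 0.2671] w 0.015 x [-0.913  0.407  0.001] y [ 0.407  0.913 -0.001] z [-0.001 -0.    -1.   ] F [ 0.1 -0.8 -7.4] q [ 0.14  0.04  1.65 -0.    1.45 -1.01]
turn [-2.000e-02 -6.000e-02 -2.401e+01] shift after turn [ 0.7  -8.02 -3.29]
shift [-2.62 -7.61 -3.29]
```

View pics/g2.png

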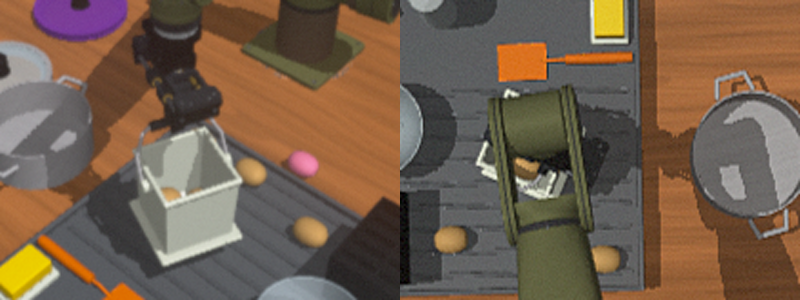

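Pail is held: 7.4 N, and it hangs level in both views. Next I yaw 24° and carry it to the edge.

Emit:
jog_arm --pt "0 0 -0.5 0 0 -3 1" --pt "0 0 -0.5 0 0 -3 1" --pt "0 0 0 0 0 -3 1" --pt "0 0 0 0 0 -3 1" --pt "0 0 0 0 0 -3 1" --pt "0 0 0 0 0 -3 1" --pt "0 0 0 0 0 -3 1" --pt "0 0 0 0 0 -3 1"

```text
clock: 6.38
ee_pos: [0.6069, 0.1401, 0.2764]
eef_rot: [0.004, -3.14, 0.001]
wrist_force: [-0.1, 0.4, -6.0]
grip_width: 0.0154
grasp_force: 40.0
```

Emit:
jog_arm --pt "-0.1 -1 0 0 0 0 1" --pt "-0.1 -1 0 0 0 0 1" --pt "-0.1 -1 0 0 0 0 1" --pt "-0.1 -1 0 0 0 0 1" --pt "-0.1 -1 0 0 0 0 1" --pt "-0.1 -1 0 0 0 0 1" --pt "-0.1 -1 0 0 0 0 1" --pt "-0.1 -1 0 0 0 0 1" --pt "-0.1 -1 0 0 0 0 1" --pt "-0.1 -1 0 0 0 0 1"

```text
clock: 7.22
ee_pos: [0.6174, 0.0391, 0.2777]
eef_rot: [0.001, 3.141, 0.0]
wrist_force: [0.6, -0.0, -6.0]
grip_width: 0.0151
grasp_force: 40.0
```

Emit:
jog_arm --pt "0 0 0 0 0 0 1" --pt "0 0 0 0 0 0 1" --pt "0 0 0 0 0 0 1" --pt "0 0 0 0 0 0 1" --pt "0 0 0 0 0 0 1"

```text
clock: 7.63
ee_pos: [0.6173, 0.0408, 0.2777]
eef_rot: [0.001, -3.142, -0.0]
wrist_force: [-0.2, -0.1, -6.5]
grip_width: 0.0149
grasp_force: 40.0
```

```bash
cat >> h.py <<'E'
def pail(n='scene',img=None):
    c,P=cam(n); I=c['pixels'].astype(int)
    m=(I.min(2)>110)&(I.max(2)-I.min(2)<45)&(P[...,2]>.05)&(P[...,2]<.28)&(P[...,0]>.45)&(P[...,0]<.78)&(P[...,1]>-.3)&(P[...,1]<.3)
    k,l,st,ce=cv2.connectedComponentsWithStats(m.astype(np.uint8)); i=1+np.argmax(st[1:,4]); m=l==i
    Q=P[m]; return c,P,m,Q
E
python3 - <<'E'
from h import *
c,P,m,Q=pail()
print(m.sum(),np.percentile(Q,[0.5,2,50,98,99.5],axis=0).round(3).tolist())
zt=np.percentile(Q[:,2],99); r=Q[(Q[:,2]>zt-.012)]; f=Q[Q[:,2]<np.percentile(Q[:,2],1)+.012]
print('rim',len(r),cv2.minAreaRect(r[:,:2].astype(np.float32)),'foot',len(f),cv2.minAreaRect(f[:,:2].astype(np.float32)))
a=c['pixels'].copy(); a[m]=a[m]//2+np.array([127,0,0],np.uint8)
two('g3.png',(200,150,420,310),(150,110,360,260)); 
p=cv2.imread('pics/g3.png'); p=np.vstack([p,cv2.resize(a[150:310,200:420,::-1],(400,300)).repeat(1,1) if 0 else np.hstack([cv2.resize(a[150:310,200:420,::-1],(400,300)),np.zeros((300,400,3),np.uint8)])]); cv2.imwrite('pics/g3.png',p)
go([.617,.04,.27],90)
E
```

```text
3074 [[0.547, -0.111, 0.058], [0.555, 0.018, 0.086], [0.624, 0.094, 0.185], [0.692, 0.156, 0.246], [0.695, 0.158, 0.27]]
rim 49 ((0.6203065514564514, 0.06214967370033264), (0.15109656751155853, 0.02742321975529194), 0.8571572303771973) foot 47 ((0.539995014667511, 0.001851603388786316), (0.05640086531639099, 0.24406972527503967), 18.386533737182617)
t 7.8 tcp [0.6173 0.0406 0.2777] w 0.0151 x [-1. -0. -0.] y [-0.  1.  0.] z [ 0.  0. -1.] F [-0.4 -0.3 -6.7] q [-0.02  0.02  1.65  0.    1.47 -1.59]
turn [0.   0.   0.02] shift after turn [ 0.03 -0.06  0.77]
shift [ 0.03 -0.06  0.77]
```

View pics/g3.png

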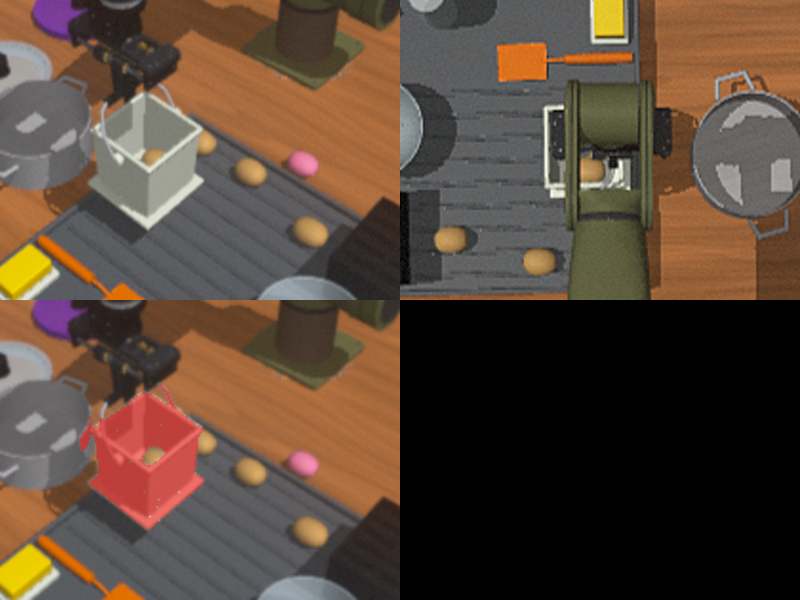

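The views show the pail hanging square: foot +y edge at y≈0.158, centre about (0.62, 0.086). I'll lower it with its foot just behind the raised edge.

Emit:
jog_arm --pt "0 -0.4 1 0 0 0 1" --pt "0 -0.4 1 0 0 0 1" --pt "0 0 1 0 0 0 1" --pt "0 0 1 0 0 0 1" --pt "0 0 0.7 0 0 0 1" --pt "0 0 0.7 0 0 0 1" --pt "0 0 0.4 0 0 0 1" --pt "0 0 0.2 0 0 0 1" --pt "0 0 0 0 0 0 1" --pt "0 0 0 0 0 0 1" --squeeze 60

```text
clock: 8.62
ee_pos: [0.6184, 0.0302, 0.2211]
eef_rot: [0.001, 3.138, -0.007]
wrist_force: [-3.7, -6.4, 3.5]
grip_width: 0.0147
grasp_force: 60.0
```

```bash
python3 - <<'E'
from h import *
c,P,m,Q=pail()
print(m.sum(),np.percentile(Q,[0.5,2,50,98,99.5],axis=0).round(3).tolist())
f=Q[(Q[:,2]>.056)&(Q[:,2]<.07)];print(cv2.minAreaRect(f[:,:2].astype(np.float32)))
go([.617,.04,.27],90)
E
```

```text
2854 [[0.545, 0.016, 0.055], [0.556, 0.019, 0.058], [0.626, 0.087, 0.129], [0.692, 0.148, 0.193], [0.695, 0.15, 0.224]]
((0.6214503645896912, 0.08068494498729706), (0.14342162013053894, 0.1443515121936798), 89.98599243164062)
t 8.7 tcp [0.6184 0.0302 0.2211] w 0.0151 x [-1.     0.    -0.004] y [ 0.     1.    -0.004] z [ 0.004 -0.004 -1.   ] F [-2.7 -5.3  3.6] q [-0.04  0.05  1.72 -0.    1.37 -1.61]
turn [-0.24  0.21 -0.02] shift after turn [ 0.14  0.98 -4.89]
shift [ 0.12  0.96 -4.9 ]
```

Emit:
jog_arm --pt "0 -0.3 -0.1 0 0 0 1" --pt "0 -0.3 -0.1 0 0 0 1" --pt "0 -0.2 -0.1 0 0 0 1" --pt "0 -0.4 -0.2 0 0 0 1" --pt "0 -0.4 -0.2 0 0 0 1" --pt "0 -0.4 -0.2 0 0 0 1" --pt "0 -0.4 -0.2 0 0 0 1" --pt "0 -0.4 -0.2 0 0 0 1" --pt "0 0 0 0 0 0 1" --pt "0 0 0 0 0 0 1"

```text
clock: 9.5
ee_pos: [0.6173, 0.0038, 0.2308]
eef_rot: [0.001, 3.141, -0.0]
wrist_force: [0.1, 1.1, -6.2]
grip_width: 0.0148
grasp_force: 60.0
```

Emit:
jog_arm --pt "0 -0.44 -0.14 0 0 0 1" --pt "0 -0.44 -0.14 0 0 0 1" --pt "0 -0.44 -0.14 0 0 0 1" --pt "0 -0.44 -0.14 0 0 0 1" --pt "0 -0.44 -0.14 0 0 0 1" --pt "0 0 0 0 0 0 1" --pt "0 0 0 0 0 0 1"

```text
clock: 10.08
ee_pos: [0.6174, -0.0183, 0.2378]
eef_rot: [0.001, 3.141, -0.0]
wrist_force: [0.0, 1.3, -5.9]
grip_width: 0.0149
grasp_force: 60.0
```

```bash
python3 - <<'E'
from h import *
c,P,m,Q=pail()
print(m.sum(),np.percentile(Q,[0.5,2,50,98,99.5],axis=0).round(3).tolist())
two('g4.png',(180,130,400,290),(150,110,360,260))
go([.617,.04,.27],90)
E
```

```text
2877 [[0.541, -0.035, 0.063], [0.556, -0.03, 0.078], [0.634, 0.083, 0.157], [0.692, 0.135, 0.224], [0.695, 0.137, 0.245]]
t 10.2 tcp [ 0.6173 -0.0178  0.2376] w 0.0149 x [-1.  0.  0.] y [ 0.  1. -0.] z [-0. -0. -1.] F [-0.5  1.  -5.1] q [-0.12  0.04  1.7  -0.    1.4  -1.69]
turn [-0.   -0.   -0.01] shift after turn [ 0.03  5.78 -3.24]
shift [ 0.03  5.78 -3.24]
```

View pics/g4.png

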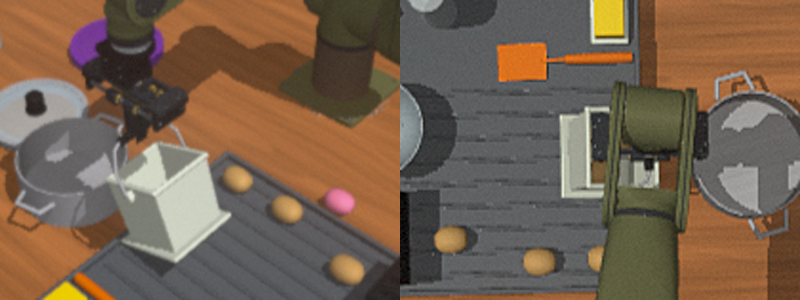

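The pail is tipping about its front foot edge, which sits against the raised edge. Foot +y edge is at y=0.137, so tilt is about 18°. Continuing the arc.

Emit:
jog_arm --pt "0 -0.42 0 0 0 0 1" --pt "0 -0.42 0 0 0 0 1" --pt "0 -0.42 0 0 0 0 1" --pt "0 -0.42 0 0 0 0 1" --pt "0 -0.42 0 0 0 0 1" --pt "0 -0.46 0.03 0 0 0 1" --pt "0 -0.46 0.03 0 0 0 1" --pt "0 -0.46 0.03 0 0 0 1" --pt "0 -0.46 0.03 0 0 0 1" --pt "0 -0.46 0.03 0 0 0 1"

```text
clock: 11.07
ee_pos: [0.6173, -0.0623, 0.2362]
eef_rot: [0.0, 3.141, -0.0]
wrist_force: [-0.8, 2.4, -5.0]
grip_width: 0.0146
grasp_force: 60.0
```

Emit:
jog_arm --pt "0 -0.45 0.1 0 0 0 1" --pt "0 -0.45 0.1 0 0 0 1" --pt "0 -0.45 0.1 0 0 0 1" --pt "0 -0.45 0.1 0 0 0 1" --pt "0 -0.45 0.1 0 0 0 1" --pt "0 0 0 0 0 0 1" --pt "0 0 0 0 0 0 1"

```text
clock: 11.65
ee_pos: [0.6171, -0.0846, 0.2307]
eef_rot: [-0.001, -3.141, 0.0]
wrist_force: [0.3, 1.1, -4.4]
grip_width: 0.0149
grasp_force: 60.0
```

```bash
python3 - <<'E'
from h import *
c,P,m,Q=pail()
print(m.sum(),np.percentile(Q,[0.5,2,50,98,99.5],axis=0).round(3).tolist())
# underside/plate edge: points with largest y
e=Q[Q[:,1]>np.percentile(Q[:,1],99.5)-.006];print(e.mean(0))
two('g5.png',(180,130,400,290),(150,110,360,260))
go([.617,.04,.27],90)
E
```

```text
2272 [[0.487, -0.208, 0.065], [0.547, -0.08, 0.084], [0.65, 0.024, 0.183], [0.693, 0.095, 0.237], [0.695, 0.097, 0.24]]
[0.62303396 0.09417186 0.16460307]
t 11.8 tcp [ 0.6172 -0.0842  0.2309] w 0.0147 x [-1. -0.  0.] y [-0.  1.  0.] z [-0.  0. -1.] F [ 0.6  2.  -4.8] q [-0.22  0.06  1.7  -0.    1.39 -1.79]
turn [ 0.   -0.03  0.  ] shift after turn [ 0.02 12.42 -3.91]
shift [ 0.02 12.42 -3.91]
```

View pics/g5.png

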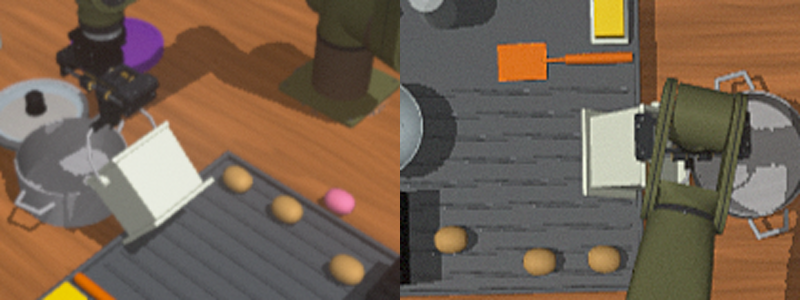

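At 50° the foot edge is at (0.095, 0.165), which matches the arc. Continuing to about 76°.

Emit:
jog_arm --pt "0 -0.43 0.18 0 0 0 1" --pt "0 -0.43 0.18 0 0 0 1" --pt "0 -0.43 0.18 0 0 0 1" --pt "0 -0.43 0.18 0 0 0 1" --pt "0 -0.43 0.18 0 0 0 1" --pt "0 -0.39 0.25 0 0 0 1" --pt "0 -0.39 0.25 0 0 0 1" --pt "0 -0.39 0.25 0 0 0 1" --pt "0 -0.39 0.25 0 0 0 1" --pt "0 -0.39 0.25 0 0 0 1"

```text
clock: 12.63
ee_pos: [0.6172, -0.1255, 0.2092]
eef_rot: [-0.0, -3.141, -0.001]
wrist_force: [0.3, 3.3, -6.4]
grip_width: 0.0147
grasp_force: 60.0
```

Emit:
jog_arm --pt "0 -0.36 0.28 0 0 0 1" --pt "0 -0.36 0.3 0 0 0 1" --pt "0 -0.36 0.3 0 0 0 1" --pt "0 0 0 0 0 0 1" --pt "0 0 0 0 0 0 1"

```text
clock: 13.05
ee_pos: [0.617, -0.136, 0.2002]
eef_rot: [-0.001, -3.141, -0.001]
wrist_force: [-1.2, 4.7, -7.2]
grip_width: 0.0152
grasp_force: 60.0
```

```bash
python3 - <<'E'
from h import *
c,P,m,Q=pail()
e=Q[Q[:,2]>np.percentile(Q[:,2],99)-.01];print(np.percentile(Q,[0.5,2,50,98,99.5],axis=0).round(3).tolist())
e=Q[Q[:,1]>np.percentile(Q[:,1],99.5)-.006];print(e.mean(0))
go([.617,.04,.27],90)
E
```

```text
[[0.513, -0.252, 0.055], [0.552, -0.131, 0.063], [0.644, -0.016, 0.183], [0.691, 0.037, 0.211], [0.695, 0.038, 0.214]]
[0.62412768 0.0355767  0.18343734]
t 13.1 tcp [ 0.617  -0.1358  0.2004] w 0.0147 x [-1.     0.     0.001] y [0.    1.    0.001] z [-0.001  0.001 -1.   ] F [ 0.4  5.  -7. ] q [-0.3   0.09  1.71  0.    1.34 -1.87]
turn [ 0.04 -0.05 -0.01] shift after turn [ 0.   17.58 -6.96]
shift [ 1.000e-02  1.759e+01 -6.950e+00]
```

Emit:
jog_arm --pt "0 0.1 0.2 0 0 0 1" --pt "0 0 0.2 0 0 0 1" --pt "0 0 0.2 0 0 0 1" --pt "0 0 0 0 0 0 1" --pt "0 0 0 0 0 0 1"

```text
clock: 13.52
ee_pos: [0.6184, -0.1359, 0.1977]
eef_rot: [0.0, 3.138, -0.003]
wrist_force: [-1.3, 0.7, 5.9]
grip_width: 0.0149
grasp_force: 60.0
```

Emit:
jog_arm --pt "0 0 0.2 0 0 0 1" --pt "0 0 0.2 0 0 0 1" --pt "0 0 0 0 0 0 1" --pt "0 0 0 0 0 0 1"

```text
clock: 13.85
ee_pos: [0.6188, -0.138, 0.1957]
eef_rot: [0.001, 3.136, -0.01]
wrist_force: [-4.0, -3.1, 10.6]
grip_width: 0.0152
grasp_force: 60.0
```

```bash
python3 - <<'E'
from h import *
c,P,m,Q=pail()
e=Q[Q[:,1]>np.percentile(Q[:,1],99.5)-.006];print(e.mean(0),e.max(0))
two('g6.png',(170,120,350,250),(180,110,390,260))
go([.617,.04,.27],90)
E
```

```text
[0.62596656 0.03831305 0.18209925] [0.69353425 0.04339414 0.19461357]
t 14.0 tcp [ 0.6188 -0.138   0.1957] w 0.0146 x [-1.     0.001 -0.005] y [ 0.001  1.    -0.006] z [ 0.005 -0.006 -1.   ] F [-3.3 -4.2 11.3] q [-0.3   0.1   1.71 -0.    1.33 -1.87]
turn [-0.36  0.31 -0.04] shift after turn [ 0.18 17.8  -7.43]
shift [ 0.15 17.75 -7.55]
```

View pics/g6.png

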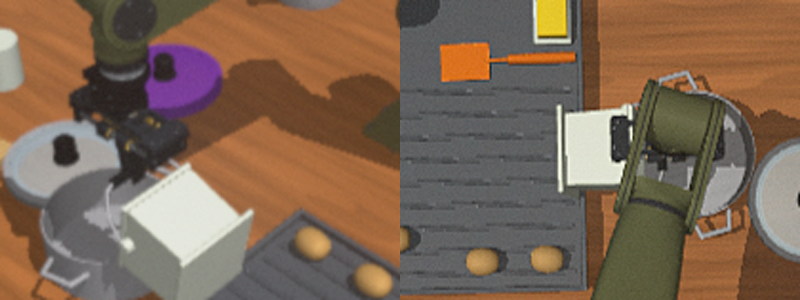

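The pail rests on the pot rim at about 75°, foot edge up at top-crop (560,150). I'll relieve the load, open slightly and go up.

Emit:
jog_arm --pt "0 0.1 -0.2 0 0 0 1" --pt "0 0 -0.2 0 0 0 1" --pt "0 0 0 0 0 0 0.68" --pt "0 0 0 0 0 0 0.68" --pt "0 0 0 0 0 0 0.68" --pt "0 0 0 0 0 0 0.68" --pt "0 0 -1 0 0 0 0.68" --pt "0 0 -2 0 0 0 0.68" --pt "0 0 -3 0 0 0 0.68" --pt "0 0 -4 0 0 0 0.68"

```text
clock: 14.83
ee_pos: [0.6158, -0.1334, 0.2926]
eef_rot: [0.0, -3.135, -0.003]
wrist_force: [0.4, -0.7, -0.5]
grip_width: 0.0304
grasp_force: 0.0
```

Emit:
jog_arm --pt "0 3 -2 0 0 0 0.68" --pt "0 4 0 0 0 0 0.68" --pt "0 4 0 0 0 0 0.68" --pt "0 4 0 0 0 0 0.68" --pt "0 4 0 0 0 0 0.68" --pt "0 4 0 0 0 0 0.68" --pt "0 4 0 0 0 0 0.68" --pt "0 0 0 0 0 0 0.68"

```text
clock: 15.5
ee_pos: [0.6165, 0.1425, 0.3153]
eef_rot: [-0.011, 3.141, 0.005]
wrist_force: [0.9, -0.3, 0.8]
grip_width: 0.0305
grasp_force: 0.0
```

```bash
python3 - <<'E'
from h import *
for n in('scene','top'):
    c,P,m,Q=pail(n)
    print(np.percentile(Q,[0.5,2,50,98,99.5],axis=0).round(3).tolist())
    for y0 in np.arange(-.15,.06,.01):
        s=Q[(Q[:,1]>y0)&(Q[:,1]<y0+.01)&(abs(Q[:,0]-.62)<.05)]
        if len(s)>3: print(n,round(y0+.005,3),len(s),np.percentile(s[:,2],[5,50,95]).round(3))
two('g7.png',(170,120,350,250),(180,110,390,260))
go([.617,.04,.27],90)
E
```

```text
[[0.544, -0.295, 0.056], [0.555, -0.223, 0.067], [0.647, -0.025, 0.184], [0.693, 0.039, 0.211], [0.696, 0.041, 0.213]]
scene -0.085 74 [0.204 0.21  0.213]
scene -0.075 81 [0.202 0.205 0.213]
scene -0.065 86 [0.199 0.202 0.206]
scene -0.055 77 [0.195 0.2   0.204]
scene -0.045 80 [0.194 0.197 0.202]
scene -0.035 81 [0.191 0.195 0.198]
scene -0.025 81 [0.188 0.192 0.196]
scene -0.015 75 [0.186 0.19  0.194]
scene -0.005 88 [0.183 0.187 0.192]
scene 0.005 80 [0.18  0.184 0.188]
scene 0.015 137 [0.063 0.18  0.186]
scene 0.025 100 [0.097 0.13  0.183]
scene 0.035 116 [0.146 0.185 0.193]
scene 0.045 17 [0.185 0.189 0.194]
[[0.548, -0.116, 0.079], [0.557, -0.114, 0.085], [0.618, -0.041, 0.192], [0.677, 0.026, 0.214], [0.692, 0.027, 0.216]]
top -0.115 53 [0.083 0.091 0.097]
top -0.105 83 [0.082 0.09  0.1  ]
top -0.085 84 [0.203 0.21  0.217]
top -0.075 94 [0.198 0.205 0.212]
top -0.065 97 [0.195 0.203 0.209]
top -0.055 99 [0.192 0.2   0.206]
top -0.045 92 [0.191 0.198 0.204]
top -0.035 90 [0.188 0.195 0.2  ]
top -0.025 83 [0.186 0.193 0.2  ]
top -0.015 88 [0.184 0.19  0.196]
top -0.005 91 [0.179 0.187 0.194]
top 0.005 91 [0.178 0.184 0.192]
top 0.015 88 [0.175 0.181 0.189]
top 0.025 77 [0.174 0.18  0.186]
t 15.7 tcp [0.6174 0.1354 0.3151] w 0.0305 x [-1.  0. -0.] y [ 0.  1. -0.] z [ 0. -0. -1.] F [ 0.8 -1.  -1.3] q [ 0.13  0.04  1.57 -0.    1.53 -1.44]
turn [-0.02  0.01 -0.02] shift after turn [ 0.04 -9.54  4.51]
shift [ 0.04 -9.54  4.52]
```

View pics/g7.png

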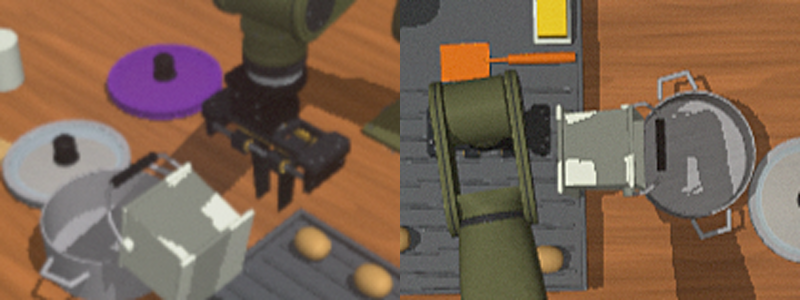

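```bash
python3 - <<'E'
from h import *
for n in('scene','top'):
    c,P=cam(n); I=c['pixels'].astype(int)
    m=(I.min(2)>90)&(I.max(2)-I.min(2)<50)&(P[...,2]>.17)&(P[...,2]<.2)&(abs(P[...,0]-.62)<.06)&(P[...,1]>0)&(P[...,1]<.08)
    Q=P[m]
    for y0 in np.arange(.01,.06,.004):
        s=Q[(Q[:,1]>y0)&(Q[:,1]<y0+.004)]
        if len(s)>3: print(n,round(y0+.002,3),len(s),np.percentile(s[:,2],[10,50,90]).round(3),s[:,0].mean().round(3))
go([.617,.0472,.2407],90,14)
E
```

```text
scene 0.012 40 [0.178 0.182 0.186] 0.617
scene 0.016 39 [0.178 0.181 0.184] 0.626
scene 0.02 40 [0.177 0.181 0.185] 0.623
scene 0.024 24 [0.178 0.181 0.184] 0.623
scene 0.032 10 [0.188 0.189 0.191] 0.633
scene 0.036 68 [0.171 0.186 0.192] 0.619
scene 0.04 89 [0.177 0.185 0.192] 0.624
scene 0.044 6 [0.19  0.192 0.194] 0.605
top 0.012 45 [0.178 0.181 0.186] 0.619
top 0.016 47 [0.177 0.182 0.187] 0.611
top 0.02 37 [0.177 0.181 0.187] 0.617
top 0.024 41 [0.175 0.179 0.184] 0.624
top 0.028 31 [0.174 0.18  0.184] 0.611
top 0.032 32 [0.186 0.191 0.198] 0.625
top 0.036 44 [0.186 0.191 0.195] 0.612
top 0.04 11 [0.186 0.188 0.191] 0.663
t 15.8 tcp [0.6175 0.1346 0.315 ] w 0.0306 x [-1.     0.002 -0.   ] y [ 0.002  1.    -0.   ] z [ 0. -0. -1.] F [ 0.2 -0.1 -0. ] q [ 0.13  0.04  1.57 -0.    1.53 -1.44]
turn [ 1.399e+01 -1.000e-02 -1.100e-01] shift after turn [ 0.05 -6.68  9.32]
shift [ 0.03 -8.74  7.43]
```

The plate top edge spans y 0.031–0.041 at z≈0.192. I'll tilt 14° and approach along the plate.

Emit:
jog_arm --pt "0 0 0 7 0 0 0.68" --pt "0 0 0 7 0 0 0.68" --pt "0 -3.3 3 0 0 0 0.68" --pt "0 -3.3 3 0 0 0 0.68" --pt "-0.1 0 3 0 0 0 0.68" --pt "0 0 2 0 0 0 0.68" --pt "0 0 2 0 0 0 0.68" --pt "0 0 0 0 0 0 0.68" --pt "0 0 0 0 0 0 0.68"

```text
clock: 16.55
ee_pos: [0.6176, 0.0442, 0.2065]
eef_rot: [-0.003, -3.115, 0.383]
wrist_force: [-0.7, 0.1, 0.8]
grip_width: 0.0308
grasp_force: 0.0
```

```bash
python3 - <<'E'
from h import *
go([.619,.0335,.183],90,14)
E
```

```text
t 16.6 tcp [0.6176 0.0442 0.2065] w 0.0308 x [-1.     0.003  0.003] y [ 0.002  0.97  -0.242] z [-0.003 -0.242 -0.97 ] F [-0.7  0.1  0.8] q [ 0.1   0.09  1.72 -0.25  1.37 -1.42]
turn [-0.01 -0.18 -0.1 ] shift after turn [-0.14 -0.47  2.53]
shift [-0.15 -0.46  2.53]
```

Emit:
jog_arm --pt "-0.1 -0.4 0 0 0 0 0.68" --pt "0 0 1 0 0 0 0.68" --pt "0 0 1 0 0 0 0.68" --pt "0 0 0.5 0 0 0 0.68" --pt "0 0 0 0 0 0 0.68" --pt "0 0 0 0 0 0 0.68"

```text
clock: 17.05
ee_pos: [0.6189, 0.0357, 0.1834]
eef_rot: [0.0, -3.117, 0.383]
wrist_force: [0.3, 0.2, 1.2]
grip_width: 0.0304
grasp_force: 0.0
```

Emit:
jog_arm --pt "0 0 0 0 0 0 1" --pt "0 0 0 0 0 0 1" --pt "0 0 0 0 0 0 1" --pt "0 0 0 0 0 0 1" --pt "0 0 0 0 0 0 1" --pt "0 0 0 0 0 0 1" --squeeze 60

```text
clock: 17.55
ee_pos: [0.6195, 0.0355, 0.1847]
eef_rot: [0.0, 3.117, -0.384]
wrist_force: [0.0, -0.2, 1.8]
grip_width: 0.0082
grasp_force: 60.0
```

```bash
python3 - <<'E'
from h import *
two('g8.png',(170,120,350,250),(180,110,390,260))
go([.619,.0335,.183],90,14)
E
```

```text
t 17.6 tcp [0.6195 0.0355 0.1847] w 0.0079 x [-1.     0.    -0.001] y [ 0.     0.97  -0.242] z [ 0.001 -0.242 -0.97 ] F [-0.2 -1.3  2.2] q [ 0.08  0.1   1.74 -0.25  1.33 -1.42]
turn [-0.02  0.04 -0.02] shift after turn [ 0.05 -0.16  0.22]
shift [ 0.05 -0.16  0.22]
```

View pics/g8.png

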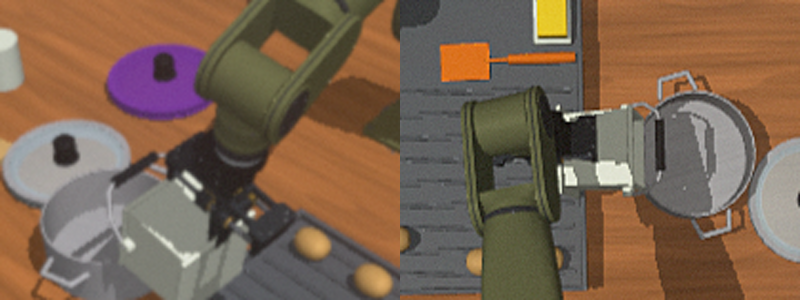

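The plate is gripped (8 mm), black fingers on the foot edge at top-crop (575,140). I'll tip it about the pot-rim contact so the rim carries the weight.

Emit:
jog_arm --pt "0 -0.7 -0.6 -3 0 0 1" --pt "0 -0.7 -0.56 -3 0 0 1" --pt "0 -0.7 -0.56 -3 0 0 1" --pt "0 -0.7 -0.56 -3 0 0 1" --pt "0 -0.7 -0.56 -3 0 0 1" --pt "0 -0.7 -0.56 -3 0 0 1" --pt "0 -0.7 -0.56 -3 0 0 1" --pt "0 -0.7 -0.56 -3 0 0 1" --pt "0 -0.7 -0.56 -3 0 0 1" --pt "0 -0.7 -0.56 -3 0 0 1"

```text
clock: 18.48
ee_pos: [0.6195, -0.0313, 0.2429]
eef_rot: [-0.002, 3.108, 0.448]
wrist_force: [-2.3, 3.9, 5.3]
grip_width: 0.0084
grasp_force: 60.0
```

Emit:
jog_arm --pt "0 -0.7 -0.56 -3 0 0 1" --pt "0 -0.7 -0.56 -3 0 0 1" --pt "0 -0.7 -0.56 -3 0 0 1" --pt "0 -0.7 -0.56 -3 0 0 1" --pt "0 -0.7 -0.56 -3 0 0 1" --pt "0 -0.7 -0.56 -3 0 0 1" --pt "0 0 0 0 0 0 1" --pt "0 0 0 0 0 0 1"

```text
clock: 19.15
ee_pos: [0.6202, -0.0842, 0.2605]
eef_rot: [-0.003, 2.997, 0.926]
wrist_force: [-3.7, 2.8, 15.4]
grip_width: 0.0083
grasp_force: 60.0
```

```bash
python3 - <<'E'
from h import *
two('g9.png',(150,100,350,245),(180,110,390,260))
go([.619,.0335,.183],90,14)
E
```

```text
t 19.2 tcp [ 0.6202 -0.0835  0.2604] w 0.0082 x [-1.    -0.002 -0.005] y [-0.004  0.826  0.563] z [ 0.003  0.563 -0.826] F [-4.   3.3 15.5] q [-0.46  0.16  1.61  0.53  1.64 -2.07]
turn [48.28  0.28  0.14] shift after turn [ 0.12 13.23  4.68]
shift [ 0.14  5.31 12.99]
```

View pics/g9.png

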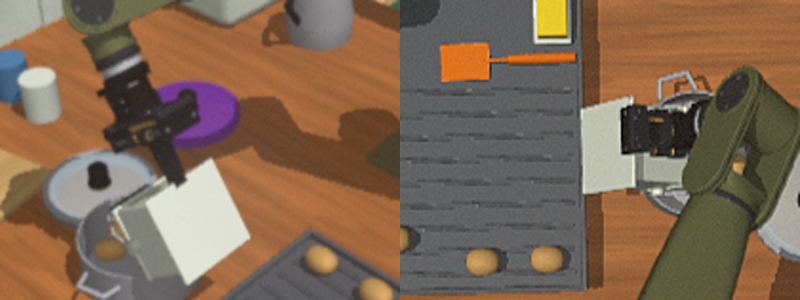

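A potato is visible in the pot at scene-crop (108,247). The pail is at about 124°. I'll lift it off the rim and turn it further over the pot.

Emit:
jog_arm --pt "0 0 -1 0 0 0 1" --pt "0 0 -1 0 0 0 1" --pt "0 0 -1 0 0 0 1" --pt "0 0 -1 0 0 0 1" --pt "0 0 -1 0 0 0 1"

```text
clock: 19.67
ee_pos: [0.6191, -0.1134, 0.2958]
eef_rot: [-0.001, -3.003, -0.919]
wrist_force: [-0.0, 0.5, -4.0]
grip_width: 0.0083
grasp_force: 60.0
```

Emit:
jog_arm --pt "0 -0.7 -0.5 -4 0 0 1" --pt "0 -0.7 -0.6 -4 0 0 1" --pt "0 -0.65 -0.6 -4 0 0 1" --pt "0 -0.6 -0.7 -4 0 0 1" --pt "0 -0.55 -0.7 -4 0 0 1" --pt "0 -0.5 -0.75 -4 0 0 1" --pt "0 -0.45 -0.8 -4 0 0 1" --pt "0 -0.4 -0.8 -4 0 0 1" --pt "0 -0.35 -0.85 -4 0 0 1" --pt "0 0 0 0 0 0 1"

```text
clock: 20.5
ee_pos: [0.6187, -0.1963, 0.2948]
eef_rot: [-0.01, -2.569, -1.805]
wrist_force: [0.2, -0.5, -5.1]
grip_width: 0.0084
grasp_force: 60.1
```

```bash
python3 - <<'E'
from h import *
two('g10.png',(120,70,360,240),(180,80,420,260))
go([.619,.0335,.183],90,-70)
E
```

```text
t 20.6 tcp [ 0.6193 -0.1946  0.2976] w 0.0084 x [-1.     0.002  0.002] y [0.002 0.343 0.939] z [ 0.001  0.939 -0.343] F [ 0.3 -0.4 -2.3] q [-0.72  0.47  1.41  0.94  2.07 -2.18]
turn [-0.05  0.05 -0.11] shift after turn [ 0.03 -2.97 25.35]
shift [ 0.05 -2.94 25.35]
```

View pics/g10.png

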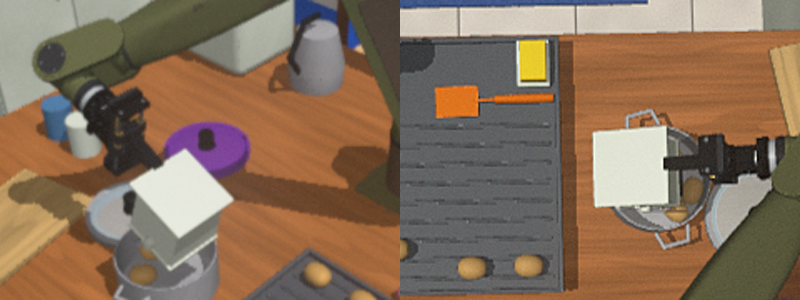

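The pail is mouth-down over the pot, two potatoes show at top-crop (693,187) and (678,213), and the load reads about 3 N, so it is empty. I'll retrace to the leaning pose.

Emit:
jog_arm --pt "0 0 0 0 0 0 1" --pt "0 0 0 0 0 0 1" --pt "0 0.3 0.85 4 0 0 1" --pt "0 0.35 0.8 4 0 0 1" --pt "0 0.4 0.8 4 0 0 1" --pt "0 0.45 0.75 4 0 0 1" --pt "0 0.5 0.7 4 0 0 1" --pt "0 0.55 0.7 4 0 0 1" --pt "0 0.6 0.65 4 0 0 1" --pt "0 0.65 0.6 4 0 0 1"

```text
clock: 21.43
ee_pos: [0.6192, -0.1219, 0.2995]
eef_rot: [-0.003, 2.971, 1.015]
wrist_force: [0.2, -0.0, -4.8]
grip_width: 0.0085
grasp_force: 60.0
```

Emit:
jog_arm --pt "0 0.7 0.5 4 0 0 1" --pt "0 0 0 4 0 0 1" --pt "0 0 0 4 0 0 1" --pt "0 0 0 4 0 0 1" --pt "0 0 0 4 0 0 1" --pt "0 0 0 4 0 0 1" --pt "0 0 0 4 0 0 1" --pt "0 0 0 4 0 0 1" --pt "0 0 0 4 0 0 1" --pt "0 0 0 4 0 0 1"

```text
clock: 22.27
ee_pos: [0.6189, -0.1128, 0.2999]
eef_rot: [-0.001, 3.139, -0.057]
wrist_force: [0.1, 0.1, -3.4]
grip_width: 0.0085
grasp_force: 60.3
```

Emit:
jog_arm --pt "0 0 0 4 0 0 1" --pt "0 0 0 4 0 0 1" --pt "0 0 0 4 0 0 1" --pt "0 0 0 0 0 0 1" --pt "0 0 0 0 0 0 1"

```text
clock: 22.68
ee_pos: [0.6189, -0.1122, 0.2985]
eef_rot: [-0.003, 3.118, -0.377]
wrist_force: [0.0, -0.8, -3.8]
grip_width: 0.0078
grasp_force: 60.4
```

```bash
python3 - <<'E'
from h import *
two('g11.png',(120,70,360,240),(180,80,420,260))
go([.619,.0355,.1847],90,14)
E
```

```text
t 22.8 tcp [ 0.6191 -0.1141  0.2986] w 0.0083 x [-1.     0.    -0.001] y [ 0.     0.971 -0.24 ] z [ 0.001 -0.24  -0.971] F [ 0.1 -0.4 -4. ] q [-0.16  0.02  1.63 -0.24  1.45 -1.7 ]
turn [ 0.12  0.03 -0.02] shift after turn [1.000e-02 1.727e+01 7.440e+00]
shift [ 0.02 17.25  7.47]
```

View pics/g11.png

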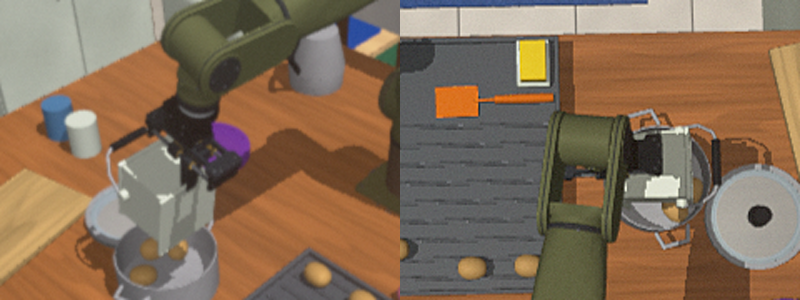

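The scene crop shows three potatoes in the pot at (150,248), (178,247) and (145,272), and the pail is empty. I've now used all 14 pictures, so from here I rely on measured numbers. I'll carry the pail over the ridges and rotate it toward upright.

Emit:
jog_arm --pt "0 3.8 -0.95 0 0 0 1" --pt "0 3.8 -0.95 0 0 0 1" --pt "0 3.8 -0.95 0 0 0 1" --pt "0 3.8 -0.95 0 0 0 1" --pt "0 3.8 -0.95 0 0 0 1" --pt "0 3.8 -0.95 0 0 0 1" --pt "0 3.8 -0.95 0 0 0 1" --pt "0 0 0 4 0 0 1" --pt "0 0 0 4 0 0 1" --pt "0 0 0 4 0 0 1"

```text
clock: 23.62
ee_pos: [0.6199, 0.16, 0.2991]
eef_rot: [0.001, 3.06, -0.707]
wrist_force: [-0.0, -0.1, -4.0]
grip_width: 0.0082
grasp_force: 60.9
```

Emit:
jog_arm --pt "0 0 0 4 0 0 1" --pt "0 0 0 4 0 0 1" --pt "0 0 0 4 0 0 1" --pt "0 0 0 4 0 0 1" --pt "0 0 0 4 0 0 1" --pt "0 0 0 4 0 0 1" --pt "0 0 0 4 0 0 1" --pt "0 0 0 4 0 0 1" --pt "0 0 0 0 0 0 1" --pt "0 0 0 0 0 0 1"

```text
clock: 24.45
ee_pos: [0.6195, 0.1597, 0.2965]
eef_rot: [0.001, -2.748, 1.517]
wrist_force: [-0.2, -0.3, -4.5]
grip_width: 0.0082
grasp_force: 60.9
```

```bash
python3 - <<'E'
from h import *
from h import cam
go([.619,.162,.16],90,58)
for n in('scene','top'):
    c,P=cam(n); I=c['pixels'].astype(int)
    m=(I.min(2)>110)&(I.max(2)-I.min(2)<45)&(P[...,2]>.12)&(P[...,2]<.45)&(P[...,0]>.5)&(P[...,0]<.75)&(P[...,1]>-.15)&(P[...,1]<.25)
    k,l,st,ce=cv2.connectedComponentsWithStats(m.astype(np.uint8)); Q=P[l==1+np.argmax(st[1:,4])]
    print(n,len(Q),np.percentile(Q,[.5,50,99.5],axis=0).round(3).tolist())
    for y0 in np.arange(-.12,.24,.02):
        s=Q[(Q[:,1]>y0)&(Q[:,1]<y0+.02)]
        if len(s)>8: print(round(y0+.01,3),len(s),np.percentile(s[:,2],[3,50,97]).round(3))
E
```

```text
t 24.4 tcp [0.6195 0.1597 0.2965] w 0.0082 x [-1.     0.001  0.003] y [-0.002  0.533 -0.846] z [-0.002 -0.846 -0.533] F [-0.2 -0.3 -4.5] q [ 0.51  0.35  1.47 -0.87  1.84 -1.07]
turn [ 0.19 -0.11  0.1 ] shift after turn [ 0.05 11.7   7.04]
shift [1.000e-02 1.168e+01 7.080e+00]
scene 2838 [[0.554, -0.016, 0.231], [0.657, 0.097, 0.331], [0.696, 0.167, 0.421]]
-0.01 191 [0.304 0.315 0.323]
0.01 84 [0.287 0.321 0.342]
0.03 108 [0.268 0.314 0.423]
0.05 276 [0.242 0.344 0.421]
0.07 212 [0.229 0.311 0.387]
0.09 635 [0.252 0.376 0.395]
0.11 562 [0.265 0.349 0.367]
0.13 448 [0.278 0.323 0.34 ]
0.15 252 [0.288 0.302 0.313]
0.17 64 [0.294 0.3   0.305]
top 1858 [[0.547, -0.019, 0.225], [0.61, 0.088, 0.321], [0.689, 0.165, 0.428]]
-0.01 242 [0.303 0.317 0.334]
0.01 248 [0.28  0.294 0.343]
0.03 45 [0.276 0.358 0.43 ]
0.05 85 [0.223 0.372 0.43 ]
0.07 164 [0.226 0.239 0.398]
0.09 325 [0.242 0.381 0.401]
0.11 272 [0.264 0.353 0.368]
0.13 239 [0.276 0.327 0.342]
0.15 172 [0.286 0.299 0.311]
0.17 66 [0.294 0.302 0.308]
```

The pail is held at about 33°, with the lower edge near (0.05, 0.222). Lowering 16.5 cm.

Emit:
jog_arm --pt "0 2.4 1.51 0 0 0 1" --pt "0 2.4 1.51 0 0 0 1" --pt "0 2.4 1.51 0 0 0 1" --pt "0 2.4 1.51 0 0 0 1" --pt "0 2.0 1.26 0 0 0 1" --pt "0 1.0 0.63 0 0 0 1" --pt "0 0.6 0.38 0 0 0 1" --pt "0 0.4 0.25 0 0 0 1" --pt "0 0.2 0.13 0 0 0 1" --pt "0 0 0 0 0 0 1"

```text
clock: 25.38
ee_pos: [0.6202, 0.1595, 0.1371]
eef_rot: [0.003, 2.746, -1.521]
wrist_force: [-0.4, -1.0, -1.4]
grip_width: 0.0082
grasp_force: 60.1
```

```bash
python3 - <<'E'
from h import *
go([.619,.162,.129],90,58)
E
```

```text
t 25.4 tcp [0.6202 0.1595 0.1371] w 0.0082 x [-1.     0.    -0.003] y [ 0.003  0.53  -0.848] z [ 0.001 -0.848 -0.53 ] F [-0.4 -1.  -1.4] q [ 0.51  0.51  1.56 -0.84  1.68 -0.88]
turn [ 0.03  0.06 -0.15] shift after turn [0.12 0.82 0.22]
shift [0.12 0.82 0.22]
```

Emit:
jog_arm --pt "0 0.6 0 2.5 0 0 1" --pt "0 0.6 0 2.5 0 0 1" --pt "0 0 0 0 0 0 1" --pt "0 0 0 0 0 0 0.8" --pt "0 0 0 0 0 0 0.8" --pt "0 0 0 0 0 0 0.8" --pt "0 0 -3 0 0 0 0.8" --pt "0 0 -4 0 0 0 0.8" --pt "0 0 -4 0 0 0 0.8" --pt "0 0 -4 0 0 0 0.8"

```text
clock: 26.22
ee_pos: [0.6195, 0.2995, 0.1955]
eef_rot: [0.004, 2.679, -1.641]
wrist_force: [0.2, 0.1, -0.3]
grip_width: 0.0188
grasp_force: 0.0
```

Emit:
jog_arm --pt "0 -3 -3 0 0 0 0.6" --pt "0 -4 0 0 0 0 0.6" --pt "0 -4 0 0 0 0 0.4" --pt "0 -2 0 -6 0 0 0.3" --pt "0 0 0 -7 0 0 0.3" --pt "0 0 0 -7 0 0 0.3" --pt "0 0 0 -7 0 0 0.3" --pt "0 0 0 -7 0 0 0.3" --pt "0 0 0 -7 0 0 0.3" --pt "0 0 0 -7 0 0 0.3"

```text
clock: 27.05
ee_pos: [0.6196, 0.2662, 0.3251]
eef_rot: [0.002, 3.112, -0.399]
wrist_force: [0.2, -1.1, -0.1]
grip_width: 0.0668
grasp_force: 0.0
```

```bash
cat > look.py <<'E'
from h import *
for n in('scene','top'):
    c,P=cam(n); save(c,n+'L.png'); I=c['pixels'].astype(int); hsv=cv2.cvtColor(c['pixels'],cv2.COLOR_RGB2HSV)
    m=(I.min(2)>100)&(I.max(2)-I.min(2)<45)&(P[...,2]>.055)&(P[...,2]<.3)&(P[...,0]>.5)&(P[...,0]<.76)&(P[...,1]>-.06)&(P[...,1]<.36)
    k,l,st,ce=cv2.connectedComponentsWithStats(m.astype(np.uint8)); Q=P[l==1+np.argmax(st[1:,4])]
    f=Q[(Q[:,2]>.055)&(Q[:,2]<.068)]; r=Q[(Q[:,2]>.17)&(Q[:,2]<.2)]
    print(n,'pail',len(Q),np.percentile(Q,[.5,50,99.5],axis=0).round(3).tolist())
    for a,b in(('foot',f),('rim',r)):
        if len(b)>10: print(a,len(b),cv2.minAreaRect(b[:,:2].astype(np.float32)),np.median(b[:,2]).round(3))
    m=((hsv[...,0]>8)&(hsv[...,0]<22)&(hsv[...,1]>90)&(P[...,2]>.062)&(P[...,2]<.12)&(P[...,0]>.38)&(P[...,0]<.75)&(P[...,1]>-.01)).astype(np.uint8)
    k,l,st,ce=cv2.connectedComponentsWithStats(m)
    for i in range(1,k):
        if st[i,4]>60:
            q=P[l==i];print(n,'potato',st[i,4],np.nanmean(q,0).round(3),np.percentile(q[:,2],97).round(3),cv2.minAreaRect(q[:,:2].astype(np.float32)))
go([.44,.18,.2],90,0)
E
python3 look.py
```

```text
scene pail 2842 [[0.551, 0.057, 0.056], [0.632, 0.126, 0.126], [0.696, 0.195, 0.207]]
foot 517 ((0.6217020153999329, 0.12420035153627396), (0.14504867792129517, 0.14363518357276917), 0.36831384897232056) 0.061
rim 502 ((0.6225926876068115, 0.12214865535497665), (0.1538831740617752, 0.13482606410980225), 1.7294293642044067) 0.181
scene potato 123 [0.448 0.069 0.083] 0.09 ((0.4463774859905243, 0.06626981496810913), (0.037680190056562424, 0.05687210336327553), 27.49535369873047)
scene potato 179 [0.451 0.187 0.08 ] 0.091 ((0.44672891497612, 0.1819298267364502), (0.044797323644161224, 0.059282634407281876), 8.805266380310059)
scene potato 228 [0.492 0.345 0.081] 0.09 ((0.4867057204246521, 0.3410293161869049), (0.0620429664850235, 0.04420894384384155), 87.51124572753906)
top pail 1461 [[0.544, 0.051, 0.055], [0.615, 0.119, 0.064], [0.693, 0.191, 0.209]]
foot 931 ((0.6322855949401855, 0.1245345026254654), (0.1699429601430893, 0.148743137717247), 0.6205559968948364) 0.062
rim 385 ((0.6187578439712524, 0.12089751660823822), (0.14976362884044647, 0.1321006715297699), 0.681530237197876) 0.184
top potato 188 [0.443 0.062 0.084] 0.095 ((0.44173434376716614, 0.06213831156492233), (0.05552177131175995, 0.04492497071623802), 89.1323013305664)
top potato 188 [0.441 0.179 0.084] 0.094 ((0.44085806608200073, 0.1791556477546692), (0.0559576116502285, 0.04492013528943062), 88.87503051757812)
t 27.1 tcp [0.6203 0.2629 0.327 ] w 0.0665 x [-1.     0.005 -0.007] y [ 0.007  0.967 -0.256] z [ 0.005 -0.256 -0.967] F [ 0.6 -0.1  0.8] q [ 0.42  0.2   1.39 -0.24  1.65 -1.15]
turn [-14.86   0.36  -0.33] shift after turn [18.03 -8.29 12.7 ]
shift [18.08 -4.88 14.3 ]
```

The pail stands upright on the ridges at (0.6215, 0.122), foot y 0.05–0.195, rim at z 0.183. Next the ridge potatoes: turn the jaws to close along x.

Emit:
jog_arm --pt "0 0 0 -7 0 0 0.3" --pt "0 0 0 -7 0 0 0.3" --pt "0 0 0 -0.9 0 0 0.3" --pt "0 0 0 0 0 7 0.3" --pt "0 0 0 0 0 7 0.3" --pt "0 0 0 0 0 7 0.3" --pt "0 0 0 0 0 7 0.3" --pt "0 0 0 0 0 7 0.3" --pt "0 0 0 0 0 7 0.3" --pt "0 0 0 0 0 7 0.3" --squeeze 20

```text
clock: 27.98
ee_pos: [0.6189, 0.2667, 0.3211]
eef_rot: [1.31, 2.854, -0.009]
wrist_force: [-0.1, 0.3, 0.5]
grip_width: 0.0662
grasp_force: 0.0
```

Emit:
jog_arm --pt "0 0 0 0 0 7 0.3" --pt "0 0 0 0 0 7 0.3" --pt "0 0 0 0 0 7 0.3" --pt "0 0 0 0 0 7 0.3" --pt "0 0 0 0 0 7 0.3" --pt "0 0 0 0 0 6 0.3" --pt "-2 -4 0 0 0 0 0.3" --pt "-2 -4 0 0 0 0 0.3" --pt "-2 -4 0 0 0 0 0.3" --pt "-2 -4 0 0 0 0 0.3"

```text
clock: 28.82
ee_pos: [0.4684, 0.1913, 0.3208]
eef_rot: [2.218, 2.221, -0.01]
wrist_force: [-0.4, -0.3, 1.1]
grip_width: 0.0669
grasp_force: 0.0
```

```bash
cat > pot.py <<'E'
from h import *
def potmap(n='top'):
    c,P=cam(n); hsv=cv2.cvtColor(c['pixels'],cv2.COLOR_RGB2HSV)
    m=((hsv[...,0]>8)&(hsv[...,0]<24)&(hsv[...,1]>80)&(np.hypot(P[...,0]-.617,P[...,1]+.211)<.1)&(P[...,2]>.012)).astype(np.uint8)
    k,l,st,ce=cv2.connectedComponentsWithStats(m)
    for i in range(1,k):
        if st[i,4]>30:
            q=P[l==i];print(n,'inpot',st[i,4],np.nanmean(q,0).round(3),'max z',np.percentile(q[:,2],98).round(3),cv2.minAreaRect(q[:,:2].astype(np.float32)))
if __name__=='__main__':
    potmap('top');potmap('scene')
    go([.441,.179,.12],0,0)
E
python3 pot.py;python3 look.py|grep potato
```

```text
top inpot 169 [ 0.661 -0.242  0.039] max z 0.051 ((0.6618863940238953, -0.24263906478881836), (0.042894426733255386, 0.05806400626897812), 43.69224166870117)
top inpot 340 [ 0.575 -0.267  0.042] max z 0.056 ((0.5778300166130066, -0.27218419313430786), (0.05523686856031418, 0.10484204441308975), 44.20075225830078)
scene inpot 295 [ 0.585 -0.262  0.039] max z 0.051 ((0.5781819820404053, -0.2702542543411255), (0.06201979145407677, 0.10428154468536377), 39.62396240234375)
scene inpot 151 [ 0.668 -0.234  0.037] max z 0.047 ((0.6644640564918518, -0.23957209289073944), (0.05150295048952103, 0.049874238669872284), 3.168297052383423)
t 28.9 tcp [0.4655 0.1902 0.321 ] w 0.0669 x [-0.001  1.    -0.006] y [ 1.     0.    -0.003] z [-0.003 -0.006 -1.   ] F [ 0.7 -0.  -0.1] q [ 0.28 -0.25  1.83 -0.01  1.56  0.28]
turn [-0.15  0.35  0.03] shift after turn [-1.12 -2.45 20.1 ]
shift [-1.   -2.4  20.11]
scene potato 122 [0.448 0.069 0.084] 0.091 ((0.44741135835647583, 0.06657494604587555), (0.039655156433582306, 0.05599748343229294), 29.526668548583984)
scene potato 186 [0.451 0.187 0.081] 0.09 ((0.4481167197227478, 0.18278075754642487), (0.04440196976065636, 0.05773242935538292), 7.189499855041504)
scene potato 226 [0.492 0.345 0.081] 0.09 ((0.4877384901046753, 0.3413172960281372), (0.05582771822810173, 0.04412277042865753), 76.40806579589844)
top potato 188 [0.443 0.062 0.084] 0.095 ((0.44346854090690613, 0.06215227395296097), (0.05545857548713684, 0.041874561458826065), 88.79643249511719)
```

The pot holds three potatoes, tops ≤0.056, with free space on its +y side. Picking the potato at (0.441, 0.179).

Emit:
jog_arm --pt "-1.1 -2.4 4 0 0 0 0.3" --pt "0 0 4 0 0 0 0.3" --pt "0 0 4 0 0 0 0.3" --pt "0 0 4 0 0 0 0.3" --pt "0 0 4 0 0 0 0.3" --pt "0 0 3 0 0 0 0.3" --pt "0 0 1.5 0 0 0 0.3" --pt "0 0 1.2 0 0 0 0.3" --pt "0 0 0 0 0 0 0.3"

```text
clock: 29.77
ee_pos: [0.4483, 0.1818, 0.0671]
eef_rot: [-2.22, -2.222, 0.011]
wrist_force: [-0.2, -0.4, 0.1]
grip_width: 0.0665
grasp_force: 0.0
```

Emit:
jog_arm --pt "0 0 0 0 0 0 1" --pt "0 0 0 0 0 0 1" --pt "0 0 0 0 0 0 1" --pt "0 0 0 0 0 0 1" --pt "0 0 0 0 0 0 1" --pt "0 0 0 0 0 0 1"

```text
clock: 30.27
ee_pos: [0.4432, 0.1819, 0.0704]
eef_rot: [-2.215, -2.214, 0.023]
wrist_force: [-22.2, -0.9, 12.7]
grip_width: 0.0472
grasp_force: 20.0
```

Emit:
jog_arm --pt "0 0 -3 0 0 0 1" --pt "0 0 -4 0 0 0 1" --pt "0 0 -4 0 0 0 1" --pt "0 0 0 0 0 0 1" --pt "0 0 0 0 0 0 1"

```text
clock: 30.68
ee_pos: [0.4527, 0.183, 0.186]
eef_rot: [2.217, 2.217, 0.013]
wrist_force: [0.4, -0.3, -1.5]
grip_width: 0.0476
grasp_force: 20.0
```

```bash
python3 - <<'E'
from h import *
go([.575,-.165,.18],0,0)
E
```

```text
t 30.7 tcp [0.4527 0.183  0.186 ] w 0.0476 x [-0.     1.     0.001] y [1.    0.    0.011] z [ 0.011  0.001 -1.   ] F [ 0.4 -0.3 -1.5] q [ 0.28 -0.23  2.04 -0.    1.32  0.28]
turn [ 0.61 -0.05  0.  ] shift after turn [-34.8   12.23   0.6 ]
shift [-34.81  12.22   0.69]
```

Emit:
jog_arm --pt "-3.9 0 0 0.6 0 0 1" --pt "-3.9 0 0 0 0 0 1" --pt "-3.9 0 0 0 0 0 1" --pt "-3.9 0 0 0 0 0 1" --pt "-3.2 2 0 0 0 0 1" --pt "-3.2 2 0 0 0 0 1" --pt "-3.2 2 0 0 0 0 1" --pt "-3.2 2 0 0 0 0 1" --pt "-3.2 2.2 0 0 0 0 1" --pt "-3.2 2.2 0 0 0 0 1"

```text
clock: 31.52
ee_pos: [0.5737, -0.1677, 0.1783]
eef_rot: [-2.217, -2.215, 0.015]
wrist_force: [-0.1, 0.3, -0.3]
grip_width: 0.0473
grasp_force: 20.0
```

Emit:
jog_arm --pt "0 0 3 0 0 0 1" --pt "0 0 3 0 0 0 1" --pt "0 0 2.5 0 0 0 1" --pt "0 0 0 0 0 0 1" --pt "0 0 0 0 0 0 0.3" --pt "0 0 0 0 0 0 0.3" --pt "0 0 0 0 0 0 0.3" --pt "0 0 0 0 0 0 0.3"

```text
clock: 32.18
ee_pos: [0.574, -0.1665, 0.0971]
eef_rot: [-2.22, -2.22, 0.011]
wrist_force: [0.6, -0.4, 0.0]
grip_width: 0.065
grasp_force: 0.0
```

Emit:
jog_arm --pt "0 0 -4 0 0 0 0.3" --pt "0 0 -4 0 0 0 0.3" --pt "0 0 -4 0 0 0 0.3" --pt "3.8 -1 0 0 0 0 0.3" --pt "3.8 -1 0 0 0 0 0.3" --pt "3.8 -2 0 0 0 0 0.3" --pt "3.8 -2 0 0 0 0 0.3" --pt "3 -3 0 0 0 0 0.3" --pt "3 -3 0 0 0 0 0.3" --pt "0 0 0 0 0 0 0.3"

```text
clock: 33.02
ee_pos: [0.4526, 0.0467, 0.2165]
eef_rot: [-2.212, -2.222, 0.01]
wrist_force: [1.1, -0.5, -0.5]
grip_width: 0.0665
grasp_force: 0.0
```

```bash
python3 pot.py; python3 look.py|grep potato; python3 - <<'E'
from h import *
go([.442,.062,.064],0,0)
E
```

```text
top inpot 173 [ 0.661 -0.242  0.04 ] max z 0.051 ((0.6610907912254333, -0.24233895540237427), (0.049201782792806625, 0.05413539335131645), 16.278648376464844)
top inpot 337 [ 0.575 -0.267  0.042] max z 0.055 ((0.578781008720398, -0.2723950445652008), (0.054997581988573074, 0.10484757274389267), 45.087005615234375)
top inpot 178 [ 0.571 -0.166  0.04 ] max z 0.052 ((0.5706211924552917, -0.16720321774482727), (0.057841382920742035, 0.043790303170681), 89.5597152709961)
scene inpot 296 [ 0.585 -0.262  0.039] max z 0.051 ((0.583398699760437, -0.2654934227466583), (0.05579451471567154, 0.10386641323566437), 47.674034118652344)
scene inpot 103 [ 0.58  -0.164  0.039] max z 0.048 ((0.5771211385726929, -0.16858673095703125), (0.04154406115412712, 0.04626190662384033), 11.527597427368164)
scene inpot 152 [ 0.668 -0.234  0.037] max z 0.047 ((0.6661021113395691, -0.2373012900352478), (0.046618495136499405, 0.050393763929605484), 18.650930404663086)
t 33.1 tcp [0.4559 0.0438 0.217 ] w 0.0663 x [-0.002  1.    -0.002] y [ 1.     0.002 -0.006] z [-0.006 -0.002 -1.   ] F [-0.5  0.5  0.2] q [-0.02 -0.32  2.05 -0.    1.41 -0.02]
turn [-0.36  0.12  0.14] shift after turn [13.52 -1.49  9.7 ]
shift [13.54 -1.39  9.68]
scene potato 122 [0.448 0.069 0.084] 0.091 ((0.4463915228843689, 0.06722886860370636), (0.03778065741062164, 0.05177026242017746), 41.49250030517578)
scene potato 230 [0.492 0.345 0.08 ] 0.09 ((0.4870621860027313, 0.3417663872241974), (0.045782893896102905, 0.057836007326841354), 9.229310989379883)
top potato 195 [0.482 0.337 0.084] 0.096 ((0.48232781887054443, 0.33954665064811707), (0.04557270556688309, 0.056568171828985214), 13.970779418945312)
t 33.2 tcp [0.4568 0.0426 0.2166] w 0.0664 x [ 0.     1.    -0.002] y [ 1.    -0.    -0.008] z [-0.008 -0.002 -1.   ] F [-0.1 -0.2  0.5] q [-0.02 -0.31  2.05 -0.    1.41 -0.02]
turn [-0.44  0.12 -0.01] shift after turn [ 1.94 -1.48 15.26]
shift [ 1.97 -1.37 15.27]
```

Emit:
jog_arm --pt "1.9 -1.5 0 -0.4 0 0 0.3" --pt "0 0 4 0 0 0 0.3" --pt "0 0 4 0 0 0 0.3" --pt "0 0 3 0 0 0 0.3" --pt "0 0 2 0 0 0 0.3" --pt "0 0 0 0 0 0 0.3" --pt "0 0 0 0 0 0 0.3"

```text
clock: 33.8
ee_pos: [0.4406, 0.0608, 0.0848]
eef_rot: [-2.221, -2.217, 0.009]
wrist_force: [0.2, -0.4, 1.5]
grip_width: 0.0666
grasp_force: 0.0
```

```bash
python3 - <<'E'
from h import *
go([.442,.062,.064],0,0)
E
```

```text
t 33.8 tcp [0.4406 0.0608 0.0848] w 0.0666 x [ 0.002  1.    -0.002] y [ 1.    -0.002 -0.006] z [-0.006 -0.002 -1.   ] F [ 0.2 -0.4  1.5] q [ 0.02 -0.22  2.21 -0.    1.16  0.02]
turn [-0.34  0.11 -0.1 ] shift after turn [0.12 0.14 2.08]
shift [0.12 0.15 2.08]
```

Emit:
jog_arm --pt "0.1 0.1 1 -0.3 0 0 0.3" --pt "0 0 1 0 0 0 0.3" --pt "0 0 0 0 0 0 1" --pt "0 0 0 0 0 0 1" --pt "0 0 0 0 0 0 1" --pt "0 0 0 0 0 0 1" --pt "0 0 0 0 0 0 1" --pt "0 0 -4 0 0 0 1" --pt "0 0 -4 0 0 0 1" --pt "0 0 -4 0 0 0 1"

```text
clock: 34.63
ee_pos: [0.4403, 0.0628, 0.186]
eef_rot: [2.221, 2.221, -0.002]
wrist_force: [1.6, -1.0, -0.5]
grip_width: 0.0479
grasp_force: 20.0
```

Emit:
jog_arm --pt "-4 0 0 0 0 0 1" --pt "-4 0 0 0 0 0 1" --pt "-4 0 0 0 0 0 1" --pt "-1.7 3.6 0 0 0 0 1" --pt "-1.7 3.6 0 0 0 0 1" --pt "-1.7 3.6 0 0 0 0 1" --pt "-1.7 3.6 0 0 0 0 1" --pt "-1.7 3.6 0 0 0 0 1" --pt "-1.7 3.6 0 0 0 0 1" --pt "0 0 0 0 0 0 1"

```text
clock: 35.47
ee_pos: [0.6614, -0.1621, 0.1827]
eef_rot: [2.222, 2.218, -0.001]
wrist_force: [-1.5, 0.7, -1.7]
grip_width: 0.0481
grasp_force: 20.0
```

```bash
python3 - <<'E'
from h import *
go([.66,-.16,.095],0,0)
E
```

```text
t 35.5 tcp [ 0.6614 -0.1621  0.1827] w 0.0481 x [ 0.002  1.    -0.002] y [ 1.    -0.002  0.001] z [ 0.001 -0.002 -1.   ] F [-1.5  0.7 -1.7] q [-0.32  0.21  1.61 -0.    1.32 -0.32]
turn [ 0.04  0.11 -0.1 ] shift after turn [ 0.21 -0.14  8.77]
shift [ 0.22 -0.14  8.77]
```

Emit:
jog_arm --pt "0.2 -0.1 3 0 0 0 1" --pt "0 0 3 0 0 0 1" --pt "0 0 2.7 0 0 0 1" --pt "0 0 0 0 0 0 1" --pt "0 0 0 0 0 0 0.3" --pt "0 0 0 0 0 0 0.3" --pt "0 0 0 0 0 0 0.3" --pt "0 0 -4 0 0 0 0.3" --pt "0 0 -4 0 0 0 0.3" --pt "0 0 -4 0 0 0 0.3"

```text
clock: 36.3
ee_pos: [0.6565, -0.1572, 0.2228]
eef_rot: [2.218, 2.218, 0.002]
wrist_force: [1.6, -0.3, 0.0]
grip_width: 0.0664
grasp_force: 0.0
```

Emit:
jog_arm --pt "0 0 -4 0 0 0 0.3" --pt "0 -3.6 0 0 0 0 0.3" --pt "0 -3.6 0 0 0 0 0.3" --pt "0 -3.6 0 0 0 0 0.3" --pt "0 -3.6 0 0 0 0 0.3" --pt "0 -3.6 0 0 0 0 0.3" --pt "4 0 0 0 0 0 0.3" --pt "4 0 0 0 0 0 0.3" --pt "4 0 0 0 0 0 0.3" --pt "4 0 0 0 0 0 0.3"

```text
clock: 37.13
ee_pos: [0.4764, 0.0039, 0.2619]
eef_rot: [2.219, 2.214, 0.006]
wrist_force: [1.3, 0.6, -0.1]
grip_width: 0.0665
grasp_force: 0.0
```

Emit:
jog_arm --pt "4 0 0 0 0 0 0.3" --pt "4 0 0 0 0 0 0.3" --pt "4 0 0 0 0 0 0.3" --pt "4 0 0 0 0 0 0.3" --pt "4 0 0 0 0 0 0.3" --pt "4 0 0 0 0 0 0.3" --pt "4 0 0 0 0 0 0.3" --pt "4 0 0 0 0 0 0.3" --pt "0 0 0 0 0 0 0.3" --pt "0 0 0 0 0 0 0.3"

```text
clock: 37.97
ee_pos: [0.4763, 0.325, 0.2604]
eef_rot: [2.215, 2.223, 0.006]
wrist_force: [0.1, -0.4, 0.4]
grip_width: 0.0662
grasp_force: 0.0
```

```bash
python3 pot.py; python3 look.py|grep potato; python3 - <<'E'
from h import *
go([.484,.339,.064],0,0)
E
```

```text
top inpot 168 [ 0.661 -0.242  0.04 ] max z 0.051 ((0.66109699010849, -0.24234870076179504), (0.04447828605771065, 0.05642542615532875), 53.35856628417969)
top inpot 174 [ 0.658 -0.156  0.04 ] max z 0.052 ((0.6596935987472534, -0.15658414363861084), (0.05472477152943611, 0.04361912980675697), 87.72914123535156)
top inpot 343 [ 0.575 -0.267  0.042] max z 0.055 ((0.5767813920974731, -0.2732624411582947), (0.05516544729471207, 0.1033979058265686), 41.13039779663086)
top inpot 178 [ 0.571 -0.166  0.04 ] max z 0.053 ((0.5704130530357361, -0.1670415997505188), (0.05746220052242279, 0.04369049146771431), 89.38890838623047)
scene inpot 295 [ 0.585 -0.262  0.039] max z 0.052 ((0.5829684138298035, -0.2663717567920685), (0.053613387048244476, 0.10538377612829208), 45.45927810668945)
scene inpot 104 [ 0.58  -0.164  0.04 ] max z 0.049 ((0.5803501605987549, -0.166124165058136), (0.04404202476143837, 0.048076082020998), 30.384302139282227)
scene inpot 150 [ 0.669 -0.234  0.037] max z 0.049 ((0.6654819250106812, -0.2388969361782074), (0.04468097165226936, 0.05441993102431297), 37.46806335449219)
t 38.1 tcp [0.4766 0.3228 0.2598] w 0.0664 x [-0.     1.    -0.001] y [1.    0.    0.004] z [ 0.004 -0.001 -1.   ] F [0.7 0.1 0.3] q [ 0.5  -0.07  1.77 -0.    1.44  0.5 ]
turn [0.25 0.04 0.  ] shift after turn [-14.38  -3.56  13.98]
shift [-14.37  -3.62  13.98]
scene potato 227 [0.492 0.345 0.081] 0.09 ((0.48732367157936096, 0.34173333644866943), (0.060042329132556915, 0.043515704572200775), 78.26232147216797)
t 38.2 tcp [0.4767 0.322  0.2592] w 0.0667 x [ 0.002  1.    -0.001] y [ 1.    -0.002  0.004] z [ 0.004 -0.001 -1.   ] F [-0.6  0.7  0.5] q [ 0.5  -0.07  1.77 -0.    1.44  0.5 ]
turn [ 0.2   0.06 -0.09] shift after turn [ 1.7   0.73 19.52]
shift [ 1.73  0.66 19.52]
```

Emit:
jog_arm --pt "1.7 0.6 0 0 0 0 0.3" --pt "0 0 4 0 0 0 0.3" --pt "0 0 4 0 0 0 0.3" --pt "0 0 4 0 0 0 0.3" --pt "0 0 4 0 0 0 0.3" --pt "0 0 2 0 0 0 0.3" --pt "0 0 1.5 0 0 0 0.3" --pt "0 0 0 0 0 0 0.3" --pt "0 0 0 0 0 0 0.3"

```text
clock: 38.92
ee_pos: [0.4826, 0.3383, 0.0627]
eef_rot: [2.222, 2.218, -0.002]
wrist_force: [0.2, 0.1, 0.8]
grip_width: 0.0664
grasp_force: 0.0
```

Emit:
jog_arm --pt "0 0 0 0 0 0 1" --pt "0 0 0 0 0 0 1" --pt "0 0 0 0 0 0 1" --pt "0 0 0 0 0 0 1" --pt "0 0 0 0 0 0 1" --pt "0 0 -4 0 0 0 1" --pt "0 0 -4 0 0 0 1" --pt "0 0 -4 0 0 0 1" --pt "0 0 -4 0 0 0 1" --pt "0 -3 -3 0 0 0 1"

```text
clock: 39.75
ee_pos: [0.4564, 0.34, 0.2568]
eef_rot: [2.22, 2.214, 0.01]
wrist_force: [-0.4, -0.2, -0.3]
grip_width: 0.0478
grasp_force: 19.9
```

```bash
python3 - <<'E'
from h import *
go([.615,-.208,.26],0,0)
E
```

```text
t 39.8 tcp [0.4564 0.34   0.2568] w 0.0478 x [0.003 1.    0.001] y [ 1.    -0.003  0.009] z [ 0.009  0.001 -1.   ] F [-0.4 -0.2 -0.3] q [ 0.55 -0.08  1.79 -0.    1.43  0.55]
turn [ 0.49 -0.03 -0.15] shift after turn [-54.8   15.86  -0.32]
shift [-54.76  16.01  -0.21]
```

Emit:
jog_arm --pt "-4 0 0 0 0 0 1" --pt "-4 0 0 0 0 0 1" --pt "-4 0 0 0 0 0 1" --pt "-4 0 0 0 0 0 1" --pt "-4 0 0 0 0 0 1" --pt "-4 0 0 0 0 0 1" --pt "-4 0 0 0 0 0 1" --pt "-4 0 0 0 0 0 1" --pt "-4 0 0 0 0 0 1" --pt "-4 0 0 0 0 0 1"

```text
clock: 40.58
ee_pos: [0.4524, -0.0622, 0.2534]
eef_rot: [2.218, 2.218, 0.001]
wrist_force: [1.0, 0.2, -0.7]
grip_width: 0.0473
grasp_force: 19.9
```

Emit:
jog_arm --pt "-2.9 2.9 0 0 0 0 1" --pt "-2.9 2.9 0 0 0 0 1" --pt "-2.9 2.9 0 0 0 0 1" --pt "-2.9 2.9 0 0 0 0 1" --pt "-2.9 2.9 0 0 0 0 1" --pt "0 1.4 2 0 0 0 1" --pt "0 0 4 0 0 0 1" --pt "0 0 4 0 0 0 1" --pt "0 0 4 0 0 0 1" --pt "0 0 0 0 0 0 1"

```text
clock: 41.42
ee_pos: [0.6059, -0.2031, 0.1029]
eef_rot: [-2.212, -2.212, 0.011]
wrist_force: [-2.3, 0.7, -2.6]
grip_width: 0.0475
grasp_force: 19.9
```

```bash
python3 - <<'E'
from h import *
go([.615,-.208,.095],0,0)
E
```

```text
t 41.4 tcp [ 0.6059 -0.2031  0.1029] w 0.0475 x [0.    1.    0.004] y [ 1.    -0.    -0.014] z [-0.014  0.004 -1.   ] F [-2.3  0.7 -2.6] q [-0.41  0.2   1.76 -0.    1.2  -0.41]
turn [-0.81 -0.25 -0.  ] shift after turn [-0.49  0.91  0.79]
shift [-0.49  0.92  0.78]
```

Emit:
jog_arm --pt "-0.5 0.9 1 -0.8 0 0 1" --pt "0 0 1 0 0 0 1" --pt "0 0 0 0 0 0 1" --pt "0 0 0 0 0 0 0.35" --pt "0 0 0 0 0 0 0.35" --pt "0 0 0 0 0 0 0.35" --pt "0 0 -4 0 0 0 0.3" --pt "0 0 -4 0 0 0 0.3" --pt "0 0 -4 0 0 0 0.3" --pt "0 0 -4 0 0 0 0.3"

```text
clock: 42.25
ee_pos: [0.6184, -0.21, 0.2567]
eef_rot: [2.212, 2.212, 0.016]
wrist_force: [0.5, -0.7, 0.2]
grip_width: 0.066
grasp_force: 0.0
```

Emit:
jog_arm --pt "4 0 -2 0 0 0 0.3" --pt "4 0 0 0 0 0 0.3" --pt "4 -2 0 0 0 0 0.3" --pt "4 -4 0 0 0 0 0.3" --pt "4 -4 0 0 0 0 0.3" --pt "4 -4 0 0 0 0 0.3" --pt "0 -4 0 0 0 0 0.3" --pt "0 0 0 0 0 0 0.3"

```text
clock: 42.92
ee_pos: [0.4659, -0.0053, 0.2694]
eef_rot: [2.21, 2.216, 0.014]
wrist_force: [0.8, -0.7, -0.7]
grip_width: 0.0665
grasp_force: 0.0
```

```bash
python3 pot.py; cat > lid.py <<'E'
from h import *
for n in('top','scene'):
    c,P=cam(n); I=c['pixels']
    m=(I.max(2)<70)&(P[...,2]>.035)&(P[...,2]<.2)&(P[...,1]<-.3)&(P[...,1]>-.6)&(P[...,0]>.45)&(P[...,0]<.75)
    k,l,st,ce=cv2.connectedComponentsWithStats(m.astype(np.uint8)); 
    for i in range(1,k):
        if st[i,4]>30: Q=P[l==i]; print(n,'knob',st[i,4],cv2.minEnclosingCircle(Q[:,:2].astype(np.float32)),np.percentile(Q[:,2],[5,50,95]).round(3)); 
        if st[i,4]>30: T=Q[Q[:,2]>np.percentile(Q[:,2],95)-.012]; print(' top',len(T),cv2.minEnclosingCircle(T[:,:2].astype(np.float32)),T[:,:2].mean(0))
    # lid disc
    I=I.astype(int); m=(I.max(2)-I.min(2)<40)&(P[...,2]>.008)&(P[...,2]<.05)&(np.hypot(P[...,0]-.54,P[...,1]+.425)<.15)&(I.min(2)>90)&(np.hypot(P[...,0]-.617,P[...,1]+.211)>.118)
    Q=P[m];print(n,'disc',len(Q),cv2.minEnclosingCircle(Q[:,:2].astype(np.float32)))
# pot rim circle fit
c,P=cam('top'); m=(P[...,2]>.078)&(P[...,2]<.093)&(abs(np.hypot(P[...,0]-.617,P[...,1]+.211)-.108)<.008)
Q=P[m][:,:2]; A=np.c_[2*Q,np.ones(len(Q))]; s=np.linalg.lstsq(A,(Q**2).sum(1),rcond=None)[0]; print('pot',len(Q),s[:2],np.sqrt(s[2]+s[:2]@s[:2]))
go([.537,-.426,.2],0,0)
E
python3 lid.py
```

```text
top inpot 354 [ 0.639 -0.228  0.04 ] max z 0.052 ((0.6402883529663086, -0.2324204444885254), (0.05617386847734451, 0.10726796090602875), 48.415245056152344)
top inpot 175 [ 0.658 -0.156  0.04 ] max z 0.052 ((0.6606418490409851, -0.15665967762470245), (0.05372431129217148, 0.04692600294947624), 86.09517669677734)
top inpot 339 [ 0.575 -0.267  0.042] max z 0.054 ((0.5764740109443665, -0.27280932664871216), (0.0553780235350132, 0.10634324699640274), 41.02317810058594)
top inpot 178 [ 0.571 -0.166  0.04 ] max z 0.051 ((0.5706746578216553, -0.16680333018302917), (0.05806448683142662, 0.044253092259168625), 85.74623107910156)
scene inpot 456 [ 0.6   -0.24   0.038] max z 0.051 ((0.5974739789962769, -0.21863509714603424), (0.16001884639263153, 0.10011008381843567), 71.04009246826172)
scene inpot 105 [ 0.58  -0.164  0.039] max z 0.048 ((0.5756283402442932, -0.16821354627609253), (0.0496809147298336, 0.04097428545355797), 80.54578399658203)
scene inpot 151 [ 0.668 -0.235  0.037] max z 0.048 ((0.6663599610328674, -0.23797830939292908), (0.040217019617557526, 0.05459010601043701), 54.74326705932
[... 452 characters left out ...]
0.42793725]
top disc 2953 ((0.5392994284629822, -0.4319875240325928), 0.11540097743272781)
scene knob 83 ((0.5444707274436951, -0.42458662390708923), 0.020267706364393234) [0.039 0.06  0.069]
 top 47 ((0.5424458384513855, -0.4244615435600281), 0.019173355773091316) [ 0.54399593 -0.42355983]
scene disc 1200 ((0.5402364730834961, -0.43003320693969727), 0.11782104521989822)
pot 235 [ 0.61863484 -0.21051201] 0.10733272341213634
t 43.2 tcp [ 0.4725 -0.0076  0.2706] w 0.067 x [ 0.001  1.    -0.002] y [ 1.    -0.001  0.017] z [ 0.017 -0.002 -1.   ] F [ 0.5 -0.1 -0.1] q [-0.13 -0.32  1.97  0.    1.48 -0.13]
turn [ 1.    0.12 -0.04] shift after turn [-41.84   6.45   7.06]
shift [-41.82   6.36   7.25]
```

All six potatoes are in the pot, tops ≤0.055. The pot centre is (0.618, -0.2105) and the black knob on the grey lid is at (0.539, -0.429). Going to the lid.

Emit:
jog_arm --pt "-3.8 0.6 0 1 0 0 0.3" --pt "-3.8 0.6 0 0 0 0 0.3" --pt "-3.8 0.6 0 0 0 0 0.3" --pt "-3.8 0.6 0 0 0 0 0.3" --pt "-3.8 0.6 0 0 0 0 0.3" --pt "-3.8 0.6 0 0 0 0 0.3" --pt "-3.8 0.6 0 0 0 0 0.3" --pt "-3.8 0.6 0 0 0 0 0.3" --pt "-3.8 0.6 0 0 0 0 0.3" --pt "-3.8 0.6 0 0 0 0 0.3" --squeeze 50

```text
clock: 44.0
ee_pos: [0.5319, -0.3907, 0.2694]
eef_rot: [-2.223, -2.219, 0.004]
wrist_force: [0.7, 0.6, 0.7]
grip_width: 0.0664
grasp_force: 0.0
```

Emit:
jog_arm --pt "-3.8 0.6 0 0 0 0 0.3" --pt "0 0 4 0 0 0 0.3" --pt "0 0 4 0 0 0 0.3" --pt "0 0 4 0 0 0 0.3" --pt "0 0 0 0 0 0 0.3" --pt "0 0 0 0 0 0 0.3"

```text
clock: 44.5
ee_pos: [0.5359, -0.4251, 0.1464]
eef_rot: [-2.217, -2.215, 0.004]
wrist_force: [0.7, 0.2, 0.6]
grip_width: 0.0666
grasp_force: 0.0
```

```bash
python3 - <<'E'
from h import *
go([.539,-.4285,.043],0,0)
E
```

```text
t 44.5 tcp [ 0.5359 -0.4251  0.1464] w 0.0666 x [0.001 1.    0.003] y [ 1.    -0.001 -0.007] z [-0.007  0.003 -1.   ] F [0.7 0.2 0.6] q [-0.75  0.25  1.62 -0.    1.28 -0.75]
turn [-0.41 -0.18 -0.06] shift after turn [-0.34  0.31 10.34]
shift [-0.38  0.38 10.34]
```

Emit:
jog_arm --pt "-0.3 0.3 0 -0.4 0 0 0.3" --pt "0 0 4 0 0 0 0.3" --pt "0 0 3 0 0 0 0.3" --pt "0 0 2 0 0 0 0.3" --pt "0 0 1.3 0 0 0 0.3" --pt "0 0 0 0 0 0 0.3" --pt "0 0 0 0 0 0 0.3"

```text
clock: 45.08
ee_pos: [0.542, -0.4298, 0.0497]
eef_rot: [2.215, 2.215, 0.004]
wrist_force: [0.0, 0.3, 0.3]
grip_width: 0.0665
grasp_force: 0.0
```

Emit:
jog_arm --pt "0 0 0 0 0 0 1" --pt "0 0 0 0 0 0 1" --pt "0 0 0 0 0 0 1" --pt "0 0 0 0 0 0 1" --pt "0 0 0 0 0 0 1" --pt "0 0 0 0 0 0 1"

```text
clock: 45.58
ee_pos: [0.5395, -0.4292, 0.0487]
eef_rot: [2.218, 2.219, 0.0]
wrist_force: [-5.7, -0.3, 6.8]
grip_width: 0.039
grasp_force: 50.0
```

Emit:
jog_arm --pt "0 0 -2 0 0 0 1" --pt "0 0 -3 0 0 0 1" --pt "0 0 -4 0 0 0 1" --pt "0 0 -4 0 0 0 1" --pt "0 0 0 0 0 0 1" --pt "0 0 0 0 0 0 1"

```text
clock: 46.08
ee_pos: [0.5412, -0.4295, 0.1809]
eef_rot: [2.214, 2.213, 0.004]
wrist_force: [-0.9, 0.8, -4.8]
grip_width: 0.0392
grasp_force: 50.0
```

```bash
python3 - <<'E'
from h import *
go([.618,-.2105,.17],0,0)
E
python3 lid.py | grep -v pot
```

```text
t 46.1 tcp [ 0.5412 -0.4295  0.1809] w 0.0392 x [ 0.     1.    -0.006] y [ 1.   -0.    0.01] z [ 0.01  -0.006 -1.   ] F [-0.9  0.8 -4.8] q [-0.75  0.23  1.59  0.    1.31 -0.75]
turn [ 0.58  0.35 -0.01] shift after turn [21.9   7.68  1.09]
shift [21.91  7.66  1.03]
top disc 1 ((0.6650521159172058, -0.41796091198921204), 9.999999747378752e-05)
scene knob 134 ((0.5298644304275513, -0.4483003616333008), 0.05230964720249176) [0.156 0.186 0.197]
 top 70 ((0.5437439680099487, -0.4235650897026062), 0.027084944769740105) [ 0.54340579 -0.42093703]
scene disc 0 ((0.0, 0.0), 0.0)
t 46.2 tcp [ 0.5385 -0.4269  0.1735] w 0.0389 x [0.    1.    0.002] y [ 1.    -0.     0.001] z [ 0.001  0.002 -1.   ] F [ 0.  -0.  -4.2] q [-0.75  0.23  1.6   0.    1.31 -0.75]
turn [ 0.06 -0.13 -0.01] shift after turn [ 0.09 -0.15 -2.65]
shift [ 0.1  -0.14 -2.65]
```

Emit:
jog_arm --pt "3.6 1.3 0 0 0 0 1" --pt "3.6 1.3 0 0 0 0 1" --pt "3.6 1.3 0 0 0 0 1" --pt "3.6 1.3 0 0 0 0 1" --pt "3.6 1.3 0 0 0 0 1" --pt "3.6 1.4 0 0 0 0 1" --pt "0 0 0 0 0 0 1" --pt "0 0 0 0 0 0 1"

```text
clock: 46.9
ee_pos: [0.618, -0.2096, 0.1737]
eef_rot: [-2.217, -2.225, -0.0]
wrist_force: [-0.1, -0.2, -5.0]
grip_width: 0.039
grasp_force: 50.0
```

```bash
python3 - <<'E'
from h import *
go([.618,-.2105,.14],0,0)
c,P=cam('scene'); I=c['pixels'].astype(int)
m=(I.max(2)-I.min(2)<50)&(P[...,2]>.11)&(P[...,2]<.16)&(np.hypot(P[...,0]-.617,P[...,1]+.211)<.13)&(I.min(2)>60)
Q=P[m];print(len(Q),cv2.minEnclosingCircle(Q[:,:2].astype(np.float32)),np.percentile(Q,[1,99],axis=0).round(3))
E
```

```text
t 46.9 tcp [ 0.618  -0.2096  0.1737] w 0.039 x [-0.004  1.     0.   ] y [ 1.     0.004 -0.   ] z [-0.  0. -1.] F [-0.1 -0.2 -5. ] q [-0.41  0.16  1.68  0.    1.3  -0.41]
turn [-0.   -0.01  0.21] shift after turn [-0.09  0.    3.37]
shift [-0.09  0.    3.37]
2100 ((0.6204813718795776, -0.20762033760547638), 0.11744409799575806) [[ 0.514 -0.309  0.129]
 [ 0.731 -0.097  0.154]]
```

Emit:
jog_arm --pt "-0.1 0 1 0 0 0 1" --pt "0 0 1 0 0 0 1" --pt "0 0 1 0 0 0 1" --pt "0 0 0.5 0 0 0 1" --pt "0 0 0.3 0 0 0 1" --pt "0 0 0.3 0 0 0 1" --pt "0 0 0.2 0 0 0 1" --pt "0 0 0 0 0 0 1" --pt "0 0 0 0 0 0 1"

```text
clock: 47.7
ee_pos: [0.6194, -0.2136, 0.1347]
eef_rot: [2.218, 2.217, 0.004]
wrist_force: [0.5, 1.2, -4.0]
grip_width: 0.0392
grasp_force: 50.0
```

Emit:
jog_arm --pt "0 0 0.1 0 0 0 1" --pt "0 0 0.1 0 0 0 1" --pt "0 0 0 0 0 0 1" --pt "0 0 0 0 0 0 1"

```text
clock: 48.03
ee_pos: [0.6192, -0.2134, 0.1323]
eef_rot: [2.218, 2.218, 0.004]
wrist_force: [-0.3, -0.1, -4.5]
grip_width: 0.0389
grasp_force: 50.0
```

Emit:
jog_arm --pt "0 0 0.2 0 0 0 1" --pt "0 0 0.2 0 0 0 1" --pt "0 0 0 0 0 0 1" --pt "0 0 0 0 0 0 1"

```text
clock: 48.37
ee_pos: [0.6197, -0.2135, 0.1294]
eef_rot: [2.217, 2.217, 0.005]
wrist_force: [0.2, 0.8, 2.6]
grip_width: 0.039
grasp_force: 50.0
```

Emit:
jog_arm --pt "0 0 0.2 0 0 0 1" --pt "0 0 0.2 0 0 0 1" --pt "0 0 0 0 0 0 1" --pt "0 0 0 0 0 0 1"

```text
clock: 48.7
ee_pos: [0.6198, -0.2135, 0.1263]
eef_rot: [2.217, 2.217, 0.005]
wrist_force: [-0.9, 2.2, 6.8]
grip_width: 0.0393
grasp_force: 50.0
```

The lid touched at TCP z≈0.129, as predicted. Pressing it home, expecting about 0.121.

Emit:
jog_arm --pt "0 0 0.2 0 0 0 1" --pt "0 0 0.2 0 0 0 1" --pt "0 0 0.1 0 0 0 1" --pt "0 0 0 0 0 0 1" --pt "0 0 0 0 0 0 1" --pt "0 0 0 0 0 0 1"

```text
clock: 49.2
ee_pos: [0.6198, -0.2135, 0.1216]
eef_rot: [2.217, 2.217, 0.005]
wrist_force: [-2.8, 1.1, 7.1]
grip_width: 0.0389
grasp_force: 50.0
```

Emit:
jog_arm --pt "0 0 0.15 0 0 0 1" --pt "0 0 0 0 0 0 1" --pt "0 0 0 0 0 0 1" --pt "0 0 0 0 0 0 1" --pt "0 0 0 0 0 0 1" --pt "0 0 0 0 0 0 1" --pt "0 0 0 0 0 0 1"

```text
clock: 49.78
ee_pos: [0.6198, -0.2136, 0.1216]
eef_rot: [2.217, 2.217, 0.005]
wrist_force: [-4.9, 2.8, 13.6]
grip_width: 0.0391
grasp_force: 50.1
```

Emit:
jog_arm --pt "0 0 0.1 0 0 0 1" --pt "0 0 0 0 0 0 1" --pt "0 0 0 0 0 0 1" --pt "0 0 0 0 0 0 1" --pt "0 0 0 0 0 0 1" --pt "0 0 0 0 0 0 1" --pt "0 0 0 0 0 0 1" --pt "0 0 0 0 0 0 1" --pt "0 0 0 0 0 0 1" --pt "0 0 0 0 0 0 1"

```text
clock: 50.62
ee_pos: [0.6199, -0.2136, 0.1215]
eef_rot: [2.217, 2.217, 0.004]
wrist_force: [-6.9, 4.3, 16.9]
grip_width: 0.0389
grasp_force: 50.1
```

Emit:
jog_arm --pt "0 0 -0.3 0 0 0 1" --pt "0 0 0 0 0 0 0.3" --pt "0 0 0 0 0 0 0.3" --pt "0 0 0 0 0 0 0.3" --pt "0 0 0 0 0 0 0.3" --pt "0 0 -2 0 0 0 0.3" --pt "0 0 -4 0 0 0 0.3" --pt "0 0 -4 0 0 0 0.3" --pt "0 0 -4 0 0 0 0.3" --pt "0 0 -4 0 0 0 0.3"

```text
clock: 51.45
ee_pos: [0.618, -0.2131, 0.301]
eef_rot: [2.219, 2.218, 0.004]
wrist_force: [1.2, -0.3, -0.2]
grip_width: 0.0665
grasp_force: 0.0
```

Emit:
jog_arm --pt "0 -4 0 0 0 0 0.3" --pt "0 -4 0 0 0 0 0.3" --pt "-3 -3 0 0 0 0 0.3" --pt "-4 0 0 0 0 0 0.3" --pt "-4 0 0 0 0 0 0.3" --pt "-4 0 0 0 0 0 0.3" --pt "-4 0 0 0 0 0 0.3" --pt "-4 0 0 0 0 0 0.3" --pt "0 0 0 0 0 0 0.3"

```text
clock: 52.2
ee_pos: [0.5072, -0.4486, 0.2973]
eef_rot: [2.225, 2.212, 0.0]
wrist_force: [-1.3, 0.6, -0.9]
grip_width: 0.0664
grasp_force: 0.0
```

```bash
python3 look.py; python3 - <<'E'
from h import *
for n in('top','scene'):
    c,P=cam(n); I=c['pixels'].astype(int)
    d=np.hypot(P[...,0]-.619,P[...,1]+.212)
    k=P[(I.max(2)<70)&(d<.06)&(P[...,2]>.105)&(P[...,2]<.2)]
    print(n,'knob',len(k),np.nanmean(k,0).round(3),np.percentile(k[:,2],[50,90,98]).round(3))
    q=P[(I.max(2)-I.min(2)<50)&(d<.13)&(P[...,2]>.07)&(P[...,2]<.13)&(I.min(2)>80)]
    A=np.c_[q[:,:2],np.ones(len(q))]; print('lid',len(q),'tilt fit',np.linalg.lstsq(A,q[:,2],rcond=None)[0].round(3),cv2.minEnclosingCircle(q[:,:2].astype(np.float32)))
a=np.load('topP.npy');c,P=cam('top')
# bystander change
for nm,(r0,r1,c0,c1) in dict(basket=(200,255,108,158),bowl=(148,200,110,163),spatula=(128,152,200,274)).items():
    print(nm,np.nanmedian(abs(a-P)[r0:r1,c0:c1],axis=(0,1)).round(4), np.abs(np.load('topI.npy').astype(int)-c['pixels'])[r0:r1,c0:c1].mean().round(1))
E
```

```text
scene pail 2847 [[0.55, 0.058, 0.057], [0.632, 0.126, 0.126], [0.696, 0.195, 0.206]]
foot 519 ((0.6217218637466431, 0.12333077937364578), (0.14759519696235657, 0.1457989364862442), 0.7363013625144958) 0.061
rim 502 ((0.6214552521705627, 0.1225556954741478), (0.15498195588588715, 0.13562072813510895), 2.4233381748199463) 0.181
top pail 1484 [[0.544, 0.051, 0.055], [0.617, 0.118, 0.065], [0.693, 0.193, 0.209]]
foot 936 ((0.6318264603614807, 0.13062173128128052), (0.16911111772060394, 0.16119500994682312), 0.7288671731948853) 0.061
rim 399 ((0.6183638572692871, 0.1209230124950409), (0.1492403894662857, 0.13217899203300476), 0.6448789238929749) 0.183
t 52.3 tcp [ 0.5083 -0.4438  0.2981] w 0.0666 x [0.003 1.    0.   ] y [ 1.    -0.003  0.004] z [ 0.004 -0.    -1.   ] F [ 0.7  1.  -0.3] q [-0.8   0.14  1.5   0.    1.5  -0.8 ]
turn [  0.18   0.18 -90.15] shift after turn [ 6.83 62.38  9.81]
shift [62.36 -7.02  9.78]
top knob 119 [ 0.619 -0.213  0.135] [0.136 0.143 0.145]
lid 3281 tilt fit [ 0.001 -0.004  0.094] ((0.6190166473388672, -0.20953461527824402), 0.12982216477394104)
scene knob 111 [ 0.628 -0.205  0.131] [0.134 0.14  0.142]
lid 2298 tilt fit [-0.013 -0.028  0.096] ((0.6188907623291016, -0.2066340297460556), 0.12779048085212708)
basket [0.0001 0.001  0.0041] 5.2
bowl [0.0006 0.0011 0.0042] 3.0
spatula [0.001  0.0002 0.0047] 3.2
```

The lid is level and home, with the knob top at about 0.14 and the press stopped at TCP 0.1215. The pail stands upright on the ridges, no potatoes are left outside the pot, and the bystanders haven't moved.

```bash
python3 -c "
from bench import ctrl
print(ctrl.sign_off())"
```

```text
the job is handed in; nothing more can be done
None
```

The job is handed in at about 52 s: all six potatoes are in the pot, the lid is pressed fully home, the empty pail stands upright on the ridges, and the basket, bowl and spatula have not moved.

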